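Stow an air filter in a drop-front stock bay

ROBOT

A 6-joint arm with a two-finger parallel gripper is mounted at the origin on the work surface. World frame = base frame: x ahead of the robot, y to its left, z up, the work surface at z = 0. Lengths are in m, angles in rad, forces in N, time in s.
With the tool pointing down it reaches from about 0.35 to 0.85 m from the base axis. Payload 8.1 kg.
Tool frame: the origin (TCP) lies at the very end of the fingers, on their centre line; the grasp point (between the pads) lies 19 mm behind it; z points along the fingers, y is the line along which they close (so a half turn about z gives the same grasp; the last joint's range is limited). The gripper opens to 93 mm and grips with 3 to 60 N. Pads are 15 mm wide; open, the fingers measure 128 mm over their backs; the gripper's body (75 mm by 188 mm) begins 65 mm behind the grasp point.
Start: joints at [1.243, 0.13, 1.488, -0, 1.523, -0.085], TCP at [0.144, 0.582, 0.183] pointing down, gripper open.
Joint ranges: [-2.96, 2.96], [-0.89, 2.26], [0.02, 2.5], [-1.34, 4.48], [0, 2.73], [-2.66, 2.66]. Speed limits (rad/s): [2.39, 2.39, 2.79, 3.14, 3.14, 3.14].

INTERFACE

Orientations are given as a rotation vector (axis times angle).
In Python, from plant import robot, imaging gives the robot as it stands.
- The arm moves only by the tool jog_arm, never from a script. Its argument "rows" is a list of rows, each a list of 2 entries, a list of its own where there are three numbers: the shift along the tool's x, y, z each as a share of 0.2 m, from -1 to 1, then the turn, a rotation vector about the tool's x, y, z each as a share of pi/2 rad, from -1 to 1. A call has 1 to 5 rows; each row is the pose to reach, as a shift and turn from the pose commanded when the call began, along the tool's axes at that moment; what a row does not reach only later rows make up. A row lasts 1/10 s, in which the tool goes at most 50 mm and 8.59 degrees, less where a joint would pass 70% of its speed; a pose out of reach is approached as far as the arm can. A call with a number of a shift or a turn outside -1 to 1 is refused whole. A call with a gripper value outside its range is refused whole. "hand" is the closure, from -1 (fully open) to 1 (shut), set as the call begins (left out, the last holds). The fingers move at their own pace and stop on an object; "squeeze" is the grip in N (left out, the last holds). Time passes only in rows, so rows that repeat a pose let the fingers close. It gives the time, the measured TCP pose, the force, the opening and the grip force at its end, in the units of the state.
- robot.read_state(): the state, without advancing time (a new reading comes with each control period).
- imaging.read_camera(name): name is "scene" or "side" or "wrist"; returns a dict with "frame" (384x512x3 uint8, red, green, blue), "vertical_fov" (degrees; the focal length in pixels is half the picture's height over the tangent of half this angle, whatever the lens; pixels are square), "cx", "cy" (the principal point, pixels), "R" (3x3) and "t" (3): a world point X has camera coordinates R X + t. Camera axes: x right, y down, z forward; pixel columns grow to the right and rows downward; lengths in m; the calibration is good to about 2 mm. A picture is of the moment at which its call begins. There is no depth.
- robot.close_job(): hands the job in; it is judged then, once.
The state is a dict: "t": time; "q": joint angles; "dq": joint speeds; "joint_torque": joint torques, N m; "tool_pos": TCP position; "orientation": TCP orientation; "force": force on the tool from outside, world axes, zero at the start; "wrist_torque": the same for the moment, N m; "opening": finger opening in m; "gripper_force": force on a finger pad.
Only numpy, scipy, OpenCV 4.12 (cv2) and the standard library are available. Lean on these libraries where they do the work, as an engineer would, in place of code of your own. Each camera call takes 0.05 s, during which the arm holds its last target. There are 200 camera calls.

TASK

Put the flat panel air filter from the side ledge away in the drop-front stock bay: pull the bay's front flap all the way down, get the filter into the bay lying flat, pleats up, and push the flap up again until it is fully shut. Leave the other stock where it stands.

Things in the scene. Friction and masses are not known exactly. Their poses are not given: they have to be found in the camera images.
- bay: Grey steel stock bay fixed on the bench, side ledge at its left (seen from the robot). All sizes in mm. Origin on the bench (z = 0) below the middle of the flap's hinge line; x points into the bay, y to the ledge, z up. Inside: x 0 to 112, y -79 to 79, floor 68 above the bench; walls 6 thick, 130 high above the bench; solid plinth below.
- roof_edge (a point): Middle of the front edge of the bay's clear plastic roof, on its top face, 132 above the bench. The roof, 4 thick, covers the bay from x = 40 back to 118 (bay frame); from the hinge line to x = 40 the bay is open above. Axes as the bay's.
- ledge_top (a point): Centre of the top face of the side ledge, a level steel plate on four legs, 72 above the bench, 215 (x) by 174 (y): x -120 to 95, y 88 to 262 in the bay frame. Axes as the bay's.
- flap_hinge (a point): Middle of the flap's hinge line, 70 above the bench, straight above the bay's origin; the line runs along y. Axes as the bay's. Flap panel: 150 wide, 6 thick, its inner face passes through the hinge line, free edge 100 from it (stands 38 above the roof when shut). Open, its inner face is a level shelf 70 above the bench, 2 below the ledge, 2 above the bay floor, free space below.
- flap (a joint): Angle of the bottom-hinged flap that closes the front of the bay, rad: 0 shut (upright), 1.57 fully open (level, its top swung down towards -x of the bay, on a stop). Starts at 0 to 0.3. The hinge is stiff: the flap stays where it is left; moving it takes about 1 to 4 N at its bar.
- flap_bar (a point): Middle of the flap's pull bar: round steel, 10 dia, along y, 110 long, carried by two 10 dia end arms beyond the panel's free edge: 138 from the hinge line, 3 outside the inner face's plane. Open window 33 x 100 between bar and panel. Height: 208 when shut, 67 when open. Axes turn with the flap; z points from hinge to bar.
- filter: Panel air filter: a flat block with black rubber rim and white paper pleats on top, 70 (x) x 100 (y) x 38 mm high, about 0.2 kg (0.16 to 0.28), origin at the centre of its underside. It starts lying flat on the front part of the side ledge, its 100 side within 0.2 rad of the bay's y direction.
- spin_a: Bystander: blue spin-on oil filter, upright cylinder 76 dia x 95 high, on the bench to the right of the bay; origin at the centre of its underside.
- spin_b: Bystander: blue spin-on oil filter, upright cylinder 76 dia x 95 high, on the bench on the left; origin at the centre of its underside.
- grease_jar: Bystander: small jar 48 dia x 55 high, standing at the back of the side ledge; origin at the centre of its underside.
- oil_can: Bystander: can 70 dia x 150 high on the bench on the right; origin at the centre of its underside.
- part_carton: Bystander: cardboard carton 110 x 80 x 60 high on the bench, front left; origin at the centre of its underside.
- bearing: Bystander: flat steel ring 72 outer dia x 20 high on the bench, front right; origin at the centre of its underside.
Things that resemble listed ones, but are neither listed nor needed, are in the scene too. What is meant by the filter is not red, and is the smaller of those in its own colour.

How it is judged:
On the way, in this order (a step that is already met when the one before it is completed fails the run):
1. the flap has been pulled all the way down (joint above 1.45 rad) (value of joint flap above 1.45 rad), for 0.2 s.
2. the filter lies flat inside the bay, behind the hinge line (x of filter in the frame of bay between 0.03 and 0.085 m and y of filter in the frame of bay between -0.035 and 0.035 m and z of filter in the frame of bay between 0.06 and 0.08 m and angle between filter's own z axis and vertical below 0.15 rad), for 0.2 s.
At the end, for the whole second after the job is handed in: The flap is shut (joint below 0.06 rad) and the filter lies flat, right way up (within 0.15 rad), at rest on the floor of the bay: its origin 30 to 85 mm behind the hinge line, within 35 mm of the bay's middle line, 60 to 80 mm above the bench (all of step 2 and value of joint flap below 0.06 rad and linear speed of filter below 0.02 m/s); the robot touches nothing.
It fails at once if another listed piece of stock has been moved by more than 30 mm or tipped over (distance of any of spin_a, spin_b, grease_jar, oil_can, part_carton, bearing from where it was at the start of the episode above 0.03 m or angle between any of spin_a, spin_b, grease_jar, oil_can, part_carton, bearing's own z axis and vertical above 0.4 rad).
It also fails if it takes over 70 s, if anything falls off the work surface, if the arm or the gripper's body presses on something with over 40 N, if the wrist force passes 120 N, or if a joint passes its speed limit or range.

## Working session

There is one attempt and no reset: what is moved stays moved. The work goes in short steps, Python scripts to look and compute and a tool call to move; the robot and the scene stay as the last step left them, time stands still between calls to the robot, and variables do not carry over. Pictures are saved under pics/ and viewed, at most 10 in all, crops included, and the job is handed in when it is done.

Besides the shell and the picture viewer there is one more tool, called after ">>>" in YAML: its name, and indented under it one key for each argument. jog_arm: Moves the arm, as the interface text tells. Its arguments: {"type":"object","properties":{"rows":{"type":"array"},"hand":{"type":"number"},"squeeze":{"type":"number"}},"required":["rows"]}

```bash
mkdir -p pics; cat > h.py <<'E'
import numpy as np, cv2
from plant import robot, imaging
def cam(n):
    c=imaging.read_camera(n); c['f']=c['frame'].shape[0]/2/np.tan(np.radians(c['vertical_fov'])/2)
    c['R']=np.array(c['R']);c['t']=np.array(c['t']); return c
def ray(c,p):
    d=c['R'].T@np.array([(p[0]-c['cx'])/c['f'],(p[1]-c['cy'])/c['f'],1]); return -c['R'].T@c['t'],d/np.linalg.norm(d)
def onz(c,p,z):
    o,d=ray(c,p); return o+d*(z-o[2])/d[2]
def tri(c1,p1,c2,p2):
    A=[];b=[]
    for c,p in((c1,p1),(c2,p2)):
        o,d=ray(c,p);M=np.eye(3)-np.outer(d,d);A.append(M);b.append(M@o)
    x=np.linalg.lstsq(np.vstack(A),np.hstack(b),rcond=None)[0]
    return x
def proj(c,X):
    v=c['R']@np.array(X)+c['t']; return c['f']*v[0]/v[2]+c['cx'],c['f']*v[1]/v[2]+c['cy']
def save(c,n): cv2.imwrite('pics/'+n+'.png',c['frame'][:,:,::-1])
E
python3 - <<'E'
from h import *
import pickle
C={n:cam(n) for n in('scene','side','wrist')}
pickle.dump(C,open('c0.pkl','wb'))
for n in C: save(C[n],n+'0'); print(n,C[n]['f'],C[n]['R'].round(3).tolist(),(-C[n]['R'].T@C[n]['t']).round(3))
print(robot.read_state())
E
```

```text
scene 451.55731024189396 [[0.464, 0.886, -0.02], [0.607, -0.334, -0.721], [-0.645, 0.322, -0.692]] [ 1.508 -0.482  1.17 ]
side 462.7993670078819 [[-0.997, -0.073, 0.023], [-0.065, 0.644, -0.762], [0.041, -0.762, -0.647]] [0.487 1.288 1.23 ]
wrist 280.2379303059621 [[0.24, 0.971, -0.001], [0.937, -0.231, 0.264], [0.256, -0.064, -0.965]] [0.072 0.6   0.383]
{'t': 0.15, 'q': array([ 1.24259959e+00,  1.31002339e-01,  1.48902366e+00,  1.29365110e-05,
        1.52298994e+00, -8.54204859e-02]), 'dq': array([-0.00195752, -0.00103156, -0.00317734,  0.00042953, -0.0001143 ,
        0.00087674]), 'joint_torque': array([ 1.18873788e-03, -5.60477149e+01, -4.92335021e+01,  7.69042969e-02,
        3.04552296e-02, -1.16253982e-04]), 'tool_pos': array([0.14406749, 0.58194844, 0.1823227 ]), 'orientation': array([-3.80380156e-01, -3.11817173e+00,  2.18367122e-03]), 'force': array([ 0.11702936, -0.07686697, -0.13479719]), 'wrist_torque': array([-0.02132934, -0.02988085,  0.00162074]), 'gripper_force': 0.0, 'opening': 0.09265339937197763}
```

View pics/scene0.png

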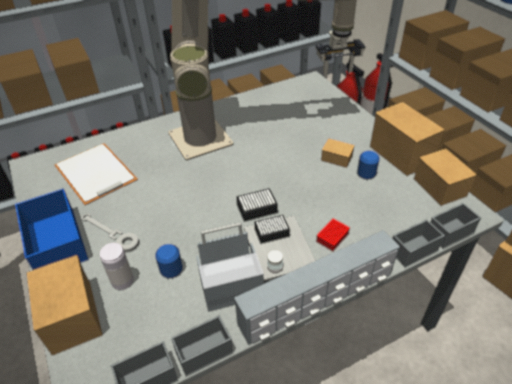

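View pics/side0.png

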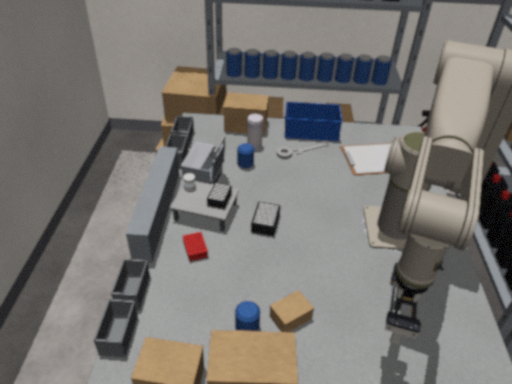

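View pics/wrist0.png

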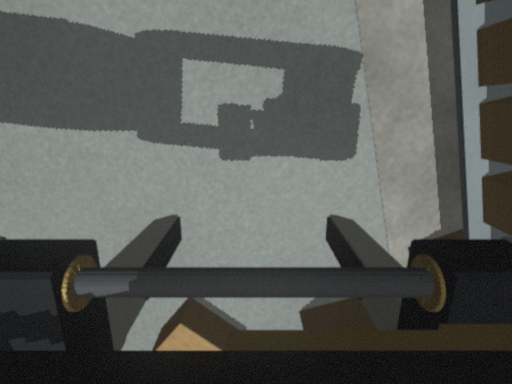

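The scene view shows the bay at about (230,265), the small filter on the ledge at (272,228), a larger decoy on the bench at (257,203) and the flap bar near (222,232). The side view has the ledge at (205,205) and the filter at (220,195). The wrist view shows only bench. I'll zoom in next.

```bash
python3 - <<'E'
from h import *
import pickle
C=pickle.load(open('c0.pkl','rb'))
a=C['scene']['frame'][180:310,185:320]; b=C['side']['frame'][125:255,160:295]
im=np.hstack([cv2.resize(x,None,fx=2.9,fy=2.9*1.0,interpolation=cv2.INTER_CUBIC) for x in(a,b)])
a2=cv2.resize(C['scene']['frame'][185:315,190:320],(400,400),interpolation=2) 
cv2.imwrite('pics/crop1.png',im[:,:,::-1]); print(im.shape)
E
```

```text
(377, 784, 3)
```

View pics/crop1.png

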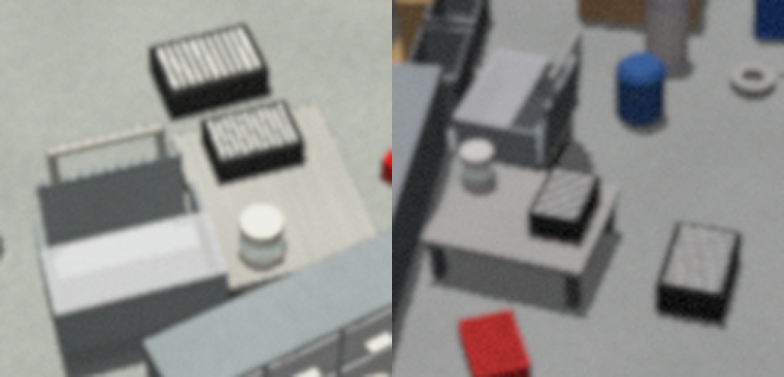

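The crops show the ledge corners at scene crop (310,108), (172,135), (380,235) and side crop (578,277), (620,188), (428,237). The bar runs from (50,153) to (163,130) in the scene crop. The filter top is at scene (252,130) and side (568,195).

```bash
python3 - <<'E'
from h import *
import pickle
C=pickle.load(open('c0.pkl','rb')); S,D=C['scene'],C['side']
s=lambda u,v:(185+u/2.9,180+v/2.9)
d=lambda u,v:(160+(u-392)/2.9,125+v/2.9)
def T(n,a,b):
    X=tri(S,s(*a),D,d(*b)); print(n,X.round(4)); return X
A=T('front-left',(310,108),(578,277));B=T('back-left',(380,235),(428,237));F=T('front-right',(172,135),(620,188))
for X,Y in((A,B),(F,A)): print(np.linalg.norm(X-Y),np.arctan2(*(Y-X)[[1,0]]))
T('jar top',(262,222),(477,148)); T('filter top',(252,130),(568,195))
for p in((50,153),(163,130)): print('bar at z=.2',onz(S,s(*p),.2).round(4))
# filter from masks: white pleats quad
print([onz(S,s(*p),.11).round(4)[:2].tolist() for p in((203,122),(290,102),(303,143),(217,160))])
print([onz(D,d(*p),.11).round(4)[:2].tolist() for p in((550,168),(600,178),(582,222),(530,205))])
E
```

```text
front-left [0.6367 0.0785 0.0584]
back-left [0.8354 0.0419 0.0732]
front-right [ 0.6016 -0.0848  0.0681]
0.2025590250916356 -0.1820119826813621
0.1673029817488885 1.3589715579865795
jar top [ 0.793  -0.0785  0.1242]
filter top [ 0.6649 -0.0187  0.1049]
bar at z=.2 [ 0.6732 -0.2482  0.2   ]
bar at z=.2 [ 0.6993 -0.1374  0.2   ]
[[0.6348, -0.0618], [0.6546, 0.0366], [0.7136, 0.0186], [0.6905, -0.0738]]
[[0.693, -0.0663], [0.6255, -0.0524], [0.6392, 0.0358], [0.7086, 0.01]]
```

```bash
cat >> h.py <<'E'
from scipy.spatial.transform import Rotation as Ro
def plan(pos,yaw=None,pitch=0):
    "shares from current pose to tool at pos, pointing down, tool y at world angle yaw"
    s=robot.read_state(); R=Ro.from_rotvec(s['orientation'])
    sh=R.inv().apply(np.array(pos)-s['tool_pos'])/.2
    tr=np.zeros(3)
    if yaw is not None:
        y=np.array([np.cos(yaw),np.sin(yaw),0]);z=np.array([0,0,-1.]);T=Ro.from_matrix(np.c_[np.cross(y,z),y,z])
        tr=(R.inv()*T).as_rotvec()/(np.pi/2)
    print('t',s['t'],'pos',s['tool_pos'].round(4),'shift',sh.round(3).tolist(),'turn',tr.round(3).tolist())
E
python3 - <<'E'
from h import *
plan((.60,-.15,.36),-.2)
E
```

```text
t 0.15 pos [0.1441 0.5819 0.1823] shift [-3.092, -3.006, -0.885] turn [-0.001, 0.001, 0.973]
```

>>> jog_arm:
  rows:
    - [[-0.2, -0.2, -0.8], [0, 0, 0.3]]
    - [[-0.8, -0.8, -0.8], [0, 0, 0.3]]
    - [[-0.8, -0.8, -0.8], [0, 0, 0.3]]
    - [[-0.8, -0.8, -0.8], [0, 0, 0.3]]
    - [[-0.8, -0.8, -0.8], [0, 0, 0.3]]
  hand: -1

```text
t: 0.65
tool_pos: [0.2441, 0.4157, 0.3257]
orientation: [1.099, 2.943, -0.0]
force: [1.1, -0.3, 0.6]
opening: 0.0931
gripper_force: 0.0
```

```bash
python3 -c "
from h import *
plan((.60,-.15,.36),-.2)"
```

```text
t 0.65 pos [0.2441 0.4157 0.3257] shift [-3.198, -0.971, -0.171] turn [-0.0, 0.0, 0.672]
```

>>> jog_arm:
  rows:
    - [[-1, -0.3, -0.17], [0, 0, 0.35]]
    - [[-1, -0.3, -0.17], [0, 0, 0.35]]
    - [[-1, -0.3, -0.17], [0, 0, 0.35]]
    - [[-1, -0.3, -0.17], [0, 0, 0.35]]
    - [[-1, -0.3, -0.17], [0, 0, 0.35]]

```text
t: 1.15
tool_pos: [0.3577, 0.2375, 0.36]
orientation: [1.865, 2.526, 0.001]
force: [0.5, 0.8, 0.1]
opening: 0.0926
gripper_force: 0.0
```

```bash
python3 -c "
from h import *
plan((.60,-.15,.36),-.2)"
```

```text
t 1.15 pos [0.3577 0.2375 0.36  ] shift [-2.208, 0.587, 0.003] turn [0.001, 0.0, 0.318]
```

>>> jog_arm:
  rows:
    - [[-1, 0.27, 0], [0, 0, 0.32]]
    - [[-1, 0.27, 0], [0, 0, 0.32]]
    - [[-1, 0.27, 0], [0, 0, 0.32]]
    - [[-1, 0.27, 0], [0, 0, 0.32]]
    - [[-1, 0.27, 0], [0, 0, 0.32]]

```text
t: 1.65
tool_pos: [0.469, 0.063, 0.3577]
orientation: [-2.433, -1.987, 0.003]
force: [-0.8, 0.1, -0.2]
opening: 0.0929
gripper_force: 0.0
```

```bash
python3 -c "
from h import *
plan((.60,-.12,.36),-.2)
c=cam('wrist');save(c,'w1')
import pickle;pickle.dump(c,open('w1.pkl','wb'))"
```

```text
t 1.65 pos [0.469  0.063  0.3577] shift [-0.766, 0.825, -0.012] turn [-0.001, 0.001, -0.001]
```

View pics/w1.png

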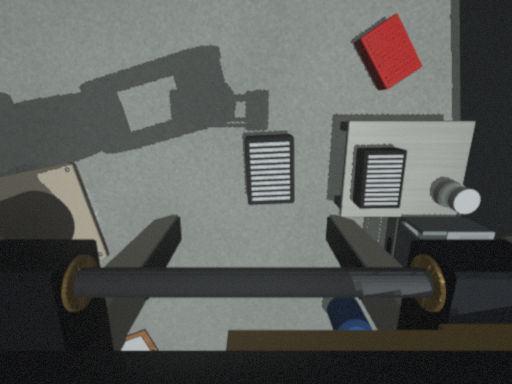

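The wrist view shows the ledge's front-left corner at (350,121), its back-left at (474,121) and its front-right at (341,215). The filter top is at about (380,178) and the jar at (455,195). The decoy is on the bench at (270,168). Next I'll go to a second place to see the bay.

>>> jog_arm:
  rows:
    - [[-1, 0.6, 0], [0, 0, 0]]
    - [[-1, 0.6, 0], [0, 0, 0]]
    - [[-1, 0.6, 0], [0, 0, 0]]
    - [[-1, 0.6, 0], [0, 0, 0]]
    - [[-1, 0.6, 0], [0, 0, 0]]

```text
t: 2.2
tool_pos: [0.5469, -0.1538, 0.3585]
orientation: [-2.426, -1.995, 0.0]
force: [-0.4, 0.2, -0.2]
opening: 0.0929
gripper_force: 0.0
```

>>> jog_arm:
  rows:
    - [[-0.6, 0.1, 0], [0, 0, 0]]
    - [[-0.6, 0.1, 0], [0, 0, 0]]
    - [[-0.6, 0.1, 0], [0, 0, 0]]
    - [[-0.6, 0.1, 0], [0, 0, 0]]
    - [[-0.6, 0.1, 0], [0, 0, 0]]

```text
t: 2.7
tool_pos: [0.5431, -0.2728, 0.3588]
orientation: [-2.425, -1.995, -0.001]
force: [0.5, 0.1, 0.1]
opening: 0.0929
gripper_force: 0.0
```

```bash
python3 -c "
from h import *
plan((.60,-.12,.36),-.2)
c=cam('wrist');save(c,'w2')
import pickle;pickle.dump(c,open('w2.pkl','wb'))"
```

```text
t 2.7 pos [ 0.5431 -0.2728  0.3588] shift [0.805, 0.132, -0.005] turn [-0.0, -0.001, 0.004]
```

View pics/w2.png

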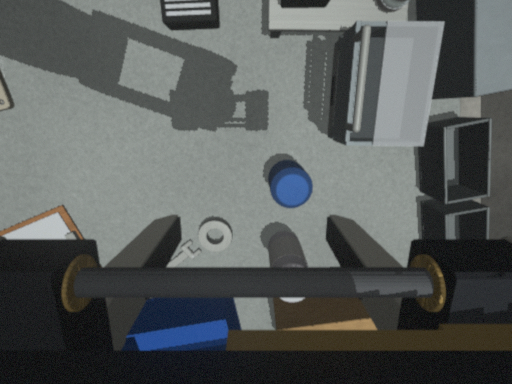

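In this view the bar runs from about (364,25) to (358,130). The bay's wall corners are at (352,22), (443,23), (424,146) and (346,144), and the oil filter spin_a is at (290,185).

```bash
python3 - <<'E'
from h import *
import pickle
C=pickle.load(open('c0.pkl','rb')); S,D=C['scene'],C['side']
w1=pickle.load(open('w1.pkl','rb'));w2=pickle.load(open('w2.pkl','rb'))
s=lambda u,v:(185+u/2.9,180+v/2.9); d=lambda u,v:(160+(u-392)/2.9,125+v/2.9)
ang=lambda a,b:float(np.arctan2(b[1]-a[1],b[0]-a[0]))
FL,BL,FR=[onz(w1,p,.072) for p in((350,121),(474,121),(341,215))]
print('ledge',FL,BL,FR,ang(FL,BL),ang(FR,FL)-np.pi/2,np.linalg.norm(FL-BL),np.linalg.norm(FR-FL))
print('ledge tri',tri(w1,(350,121),S,s(310,108)),tri(w1,(350,121),D,d(578,277)))
print('walls z.13',[onz(w2,p,.13).round(4).tolist() for p in((352,22),(443,23),(424,146),(346,144))])
for a,b in(((364,27),(163,130)),((358,130),(50,153))): print('bar',tri(w2,a,S,s(*b)))
# filter: white pleat mask in w1 + dark rim
g=cv2.cvtColor(w1['frame'],cv2.COLOR_RGB2GRAY); m=np.zeros_like(g); m[142:214,349:412]=(g[142:214,349:412]<75)*255
m=cv2.morphologyEx(m,cv2.MORPH_CLOSE,np.ones((9,9)));cs=max(cv2.findContours(m,0,2)[0],key=cv2.contourArea);print('rim',cv2.minAreaRect(cs),cv2.boundingRect(cs))
b=m*0;b[142:214,349:412]=(g[142:214,349:412]>150)*255;b=b&cv2.erode(cv2.drawContours(m*0,[cv2.convexHull(cs)],0,255,-1),np.ones((5,5)));
r=cv2.minAreaRect(cv2.findNonZero(b));print('pleats',r)
c=onz(w1,r[0],.11);bx=cv2.boxPoints(r);P=[onz(w1,p,.11) for p in bx];print('centre',c,[p.round(4).tolist()[:2] for p in P],'yaw',ang(P[0],P[1]),ang(P[1],P[2]))
print('filter z',tri(w1,r[0],S,s(252,130)),tri(w1,r[0],D,d(568,195)))
E
```

```text
ledge [0.63885357 0.08369027 0.072     ] [0.84417646 0.042073   0.072     ] [ 0.60402014 -0.08249747  0.072     ] -0.19998249199986554 -0.20661188689107668 0.20949816862447806 0.16979908920175005
ledge tri [0.63899792 0.07876022 0.06416084] [0.64094871 0.08280159 0.06019123]
walls z.13 [[0.7114, -0.1129, 0.13], [0.8337, -0.1381, 0.13], [0.8023, -0.3035, 0.13], [0.6855, -0.2775, 0.13]]
bar [ 0.69904547 -0.13608695  0.19972484]
bar [ 0.6789321  -0.24964722  0.20655059]
rim ((378.4515380859375, 177.21632385253906), (49.51351547241211, 62.75617980957031), 5.04245138168335) (352, 147, 54, 61)
pleats ((383.2917785644531, 179.47808837890625), (33.34210205078125, 52.604103088378906), 6.009006023406982)
centre [ 0.67020559 -0.01698319  0.11      ] [[0.6349, -0.0532], [0.6521, 0.0338], [0.7038, 0.0175], [0.6893, -0.0706]] yaw 1.3758857418009847 -0.3038778598464231
filter z [ 0.67026545 -0.0186609   0.1082855 ] [ 0.66582926 -0.01489508  0.11185119]
```

```bash
cat >> h.py <<'E'
YAW=-.203; O=np.array([.703,-.196]); EX=np.array([np.cos(YAW),np.sin(YAW)]); EY=np.array([-EX[1],EX[0]])
def bay(x,y,z): return np.r_[O+x*EX+y*EY,z]
def tobay(p): d=np.array(p)[:2]-O; return np.round([d@EX,d@EY,p[2]],4)
E
python3 -c "
from h import *
plan(bay(-.0143,0,.26),YAW)
import pickle;w=pickle.load(open('w2.pkl','rb'));print('spin_a',tobay(onz(w,(290,180),.095)));w=pickle.load(open('w1.pkl','rb'));print('decoy',tobay(onz(w,(270,168),.05)),'filt',tobay((.6702,-.017,.11)))"
```

```text
t 2.75 pos [ 0.5432 -0.2724  0.3591] shift [0.529, 0.639, 0.496] turn [-0.0, -0.001, 0.006]
spin_a [-0.0789 -0.1496  0.095 ]
decoy [-0.2517  0.175   0.05  ] filt [-0.0682  0.1687  0.11  ]
```

>>> jog_arm:
  rows:
    - [[0.53, 0.64, 0.2], [0, 0, 0]]
    - [[0.53, 0.64, 0.2], [0, 0, 0]]
    - [[0.53, 0.64, 0.2], [0, 0, 0]]
    - [[0.53, 0.64, 0.5], [0, 0, 0]]
    - [[0.53, 0.64, 0.5], [0, 0, 0]]

```text
t: 3.25
tool_pos: [0.689, -0.1904, 0.2534]
orientation: [-2.418, -1.996, 0.004]
force: [-0.5, 0.1, -1.9]
opening: 0.093
gripper_force: 0.0
```

```bash
python3 -c "
from h import *
plan(bay(-.0143,0,.193),YAW)
c=cam('wrist');save(c,'w3');import pickle;pickle.dump(c,open('w3.pkl','wb'))"
```

```text
t 3.25 pos [ 0.689  -0.1904  0.2534] shift [-0.014, 0.005, 0.302] turn [-0.004, -0.001, 0.008]
```

View pics/w3.png

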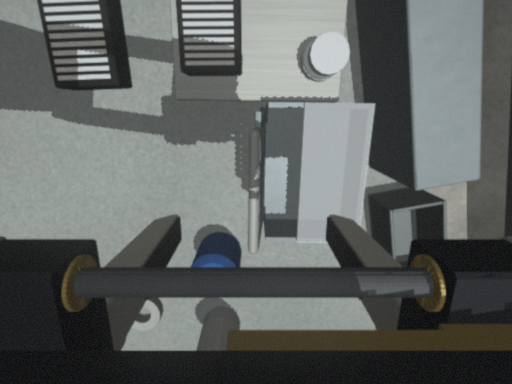

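The bar runs from (254,130) to (254,252), midway between the fingers and aligned with them, as wanted. I'll lower onto it and close.

>>> jog_arm:
  rows:
    - [[0, 0, 0.15], [0, 0, 0]]
    - [[0, 0, 0.3], [0, 0, 0]]
    - [[0, 0, 0.3], [0, 0, 0]]

```text
t: 3.6
tool_pos: [0.6857, -0.1944, 0.1955]
orientation: [-2.423, -1.99, 0.006]
force: [-0.0, -0.3, -0.9]
opening: 0.0928
gripper_force: 0.0
```

>>> jog_arm:
  rows:
    - [[0, 0, 0], [0, 0, 0]]
    - [[0, 0, 0], [0, 0, 0]]
    - [[0, 0, 0], [0, 0, 0]]
    - [[0, 0, 0], [0, 0, 0]]
    - [[0, 0, 0], [0, 0, 0]]
  hand: 1
  squeeze: 25

```text
t: 4.1
tool_pos: [0.6892, -0.1955, 0.2001]
orientation: [2.427, 1.993, 0.001]
force: [-0.4, -0.6, -0.0]
opening: 0.0576
gripper_force: 0.0
```

```bash
python3 -c "
from h import *
s=robot.read_state();print(s['opening'],s['gripper_force'],s['force'],tobay(s['tool_pos']))
plan(s['tool_pos'],YAW)
p=s['tool_pos'];x=tobay(p)[0];dz=p[2]-.207
from scipy.optimize import brentq
B=lambda t:np.array([-.003*np.cos(t)-.138*np.sin(t),.07+.138*np.cos(t)-.003*np.sin(t)])
t0=brentq(lambda t:B(t)[0]-x,-.1,.5);print('th0',t0)
for t in np.linspace(t0,1.6,16)[1:]: print(t.round(2),((B(t)-B(t0))/.2).round(3))
"
```

```text
0.05761268690893441 0.0 [-0.40954144 -0.63559157 -0.02174298] [-0.0136 -0.0023  0.2001]
t 4.1 pos [ 0.6892 -0.1955  0.2001] shift [0.0, 0.0, 0.0] turn [0.001, 0.0, 0.005]
th0 0.07695185123035224
0.18 [-0.069 -0.01 ]
0.28 [-0.137 -0.028]
0.38 [-0.203 -0.052]
0.48 [-0.266 -0.083]
0.58 [-0.325 -0.12 ]
0.69 [-0.381 -0.162]
0.79 [-0.432 -0.211]
0.89 [-0.477 -0.264]
0.99 [-0.517 -0.321]
1.09 [-0.551 -0.382]
1.19 [-0.579 -0.447]
1.3 [-0.6   -0.514]
1.4 [-0.614 -0.582]
1.5 [-0.621 -0.652]
1.6 [-0.621 -0.722]
```

>>> jog_arm:
  rows:
    - [[0, 0, 0.025], [0, 0, 0]]
    - [[0, 0, 0.025], [0, 0, 0]]
    - [[0, 0, 0.025], [0, 0, 0]]
    - [[0, 0, 0.025], [0, 0, 0]]
    - [[0, 0, 0.025], [0, 0, 0]]

```text
t: 4.6
tool_pos: [0.6888, -0.1953, 0.1941]
orientation: [2.428, 1.994, 0.0]
force: [-0.0, -0.7, 0.8]
opening: 0.0174
gripper_force: 0.0
```

>>> jog_arm:
  rows:
    - [[0, 0, 0], [0, 0, 0]]
    - [[0, 0, 0], [0, 0, 0]]
    - [[0, 0, 0], [0, 0, 0]]
    - [[0, 0, 0], [0, 0, 0]]
    - [[0, 0, 0], [0, 0, 0]]

```text
t: 5.1
tool_pos: [0.6888, -0.1953, 0.1941]
orientation: [2.428, 1.994, 0.0]
force: [0.7, -0.2, 0.3]
opening: 0.0003
gripper_force: 0.0
```

The fingers shut on nothing, so I'll look.

```bash
python3 - <<'E'
from h import *
import pickle
c=cam('scene');w=cam('wrist');d=cam('side');pickle.dump((c,w,d),open('c4.pkl','wb'))
print([proj(x,robot.read_state()['tool_pos']) for x in (c,w,d)])
a=cv2.resize(c['frame'][190:300,185:285],(400,440),interpolation=2);b=cv2.resize(w['frame'][100:384,100:420],(390,346));
e=cv2.resize(d['frame'][120:200,170:260],(390,346),interpolation=2)[:250]
im=np.zeros((600,800,3),np.uint8);im[:440,:400]=a;im[:346,405:795]=b;im[350:600,405:795]=e
cv2.imwrite('pics/c4.png',im[:,:,::-1])
E
```

```text
[(np.float64(221.5760789795608), np.float64(231.0270027871049)), (np.float64(254.35833817583932), np.float64(209.47056536982518)), (np.float64(219.29408901428533), np.float64(145.52523857600931))]
```

View pics/c4.png

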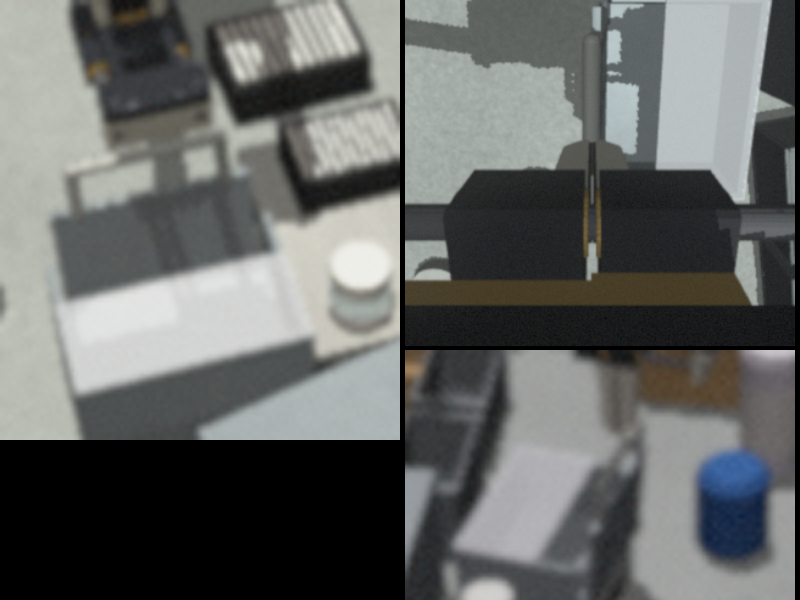

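```bash
python3 - <<'E'
from h import *
import pickle
c,w,d=pickle.load(open('c4.pkl','rb'));w2=pickle.load(open('w2.pkl','rb'));w3=pickle.load(open('w3.pkl','rb'))
for n,a,pa,b,pb in(('w2-w3 far',w2,(364,27),w3,(254,130)),('w2-w3 near',w2,(358,130),w3,(254,252)),('w2-w4',w2,(364,27),w,(253.4,128.7)),('w3-w4',w3,(254,130),w,(253.4,128.7)),('sc-w4',c,(241.2,223.7),w,(253.4,128.7))):
    X=tri(a,pa,b,pb);print(n,X,tobay(X),np.subtract(proj(a,X),pa).round(1),np.subtract(proj(b,X),pb).round(1))
for y in(.055,0,-.055): print([np.round(proj(q,bay(-.0143,y,.207))) for q in(w2,w3,w,c)])
E
```

```text
w2-w3 far [ 0.69888394 -0.13528027  0.20099434] [-0.0163  0.0586  0.201 ] [0.1 0.1] [-0.1 -0.1]
w2-w3 near [ 0.67755634 -0.24879561  0.21011166] [-0.0143 -0.0568  0.2101] [-0.2 -0.1] [0.2 0.2]
w2-w4 [ 0.69960515 -0.13525438  0.19955486] [-0.0156  0.0588  0.1996] [0.2 0.3] [-0.4 -0.5]
w3-w4 [ 0.70162976 -0.12545668  0.3545494 ] [-0.0156  0.0688  0.3545] [0.4 0.6] [-0.9 -1.4]
sc-w4 [ 0.69944799 -0.13617749  0.20427132] [-0.0155  0.0579  0.2043] [0.3 0. ] [-0.4  1.4]
[array([367.,  29.]), array([256., 135.]), array([255., 135.]), array([241., 224.])]
[array([362.,  81.]), array([255., 195.]), array([254., 213.]), array([222., 228.])]
[array([357., 128.]), array([254., 249.]), array([253., 280.]), array([203., 232.])]
```

Two views put the bar at z ≈ 0.205 in the tool's mid-plane, so only the very fingertips straddled it. I'll open, go about 14 mm lower and close again.

>>> jog_arm:
  rows:
    - [[0, 0, 0], [0, 0, 0]]
    - [[0, 0, 0], [0, 0, 0]]
    - [[0, 0, 0], [0, 0, 0]]
    - [[0, 0, 0], [0, 0, 0]]
    - [[0, 0, 0.07], [0, 0, 0]]
  hand: 0.2

```text
t: 5.75
tool_pos: [0.6903, -0.1959, 0.1825]
orientation: [2.425, 1.991, 0.004]
force: [1.2, -0.2, 0.2]
opening: 0.0348
gripper_force: 0.0
```

>>> jog_arm:
  rows:
    - [[0, 0, 0], [0, 0, 0]]
    - [[0, 0, 0], [0, 0, 0]]
    - [[0, 0, 0], [0, 0, 0]]
    - [[0, 0, 0], [0, 0, 0]]
    - [[0, 0, 0], [0, 0, 0]]
  hand: 1

```text
t: 6.25
tool_pos: [0.689, -0.1954, 0.1805]
orientation: [2.427, 1.993, 0.001]
force: [-0.5, 0.8, -0.3]
opening: 0.0025
gripper_force: 0.0
```

```bash
python3 - <<'E'
from h import *
import pickle
c=cam('scene');w=cam('wrist');d=cam('side');pickle.dump((c,w,d),open('c5.pkl','wb'))
s=robot.read_state();print(s['opening'],s['gripper_force'],tobay(s['tool_pos']))
a=cv2.resize(c['frame'][205:265,190:250],(480,480),interpolation=2);b=cv2.resize(w['frame'][110:260,215:295],(315,590),interpolation=2)
im=np.zeros((590,800,3),np.uint8);im[:480,:480]=a;im[:,485:]=b
cv2.imwrite('pics/c5.png',im[:,:,::-1])
E
```

```text
0.00034696410936736527 0.0 [-0.0139 -0.0022  0.1803]
```

View pics/c5.png

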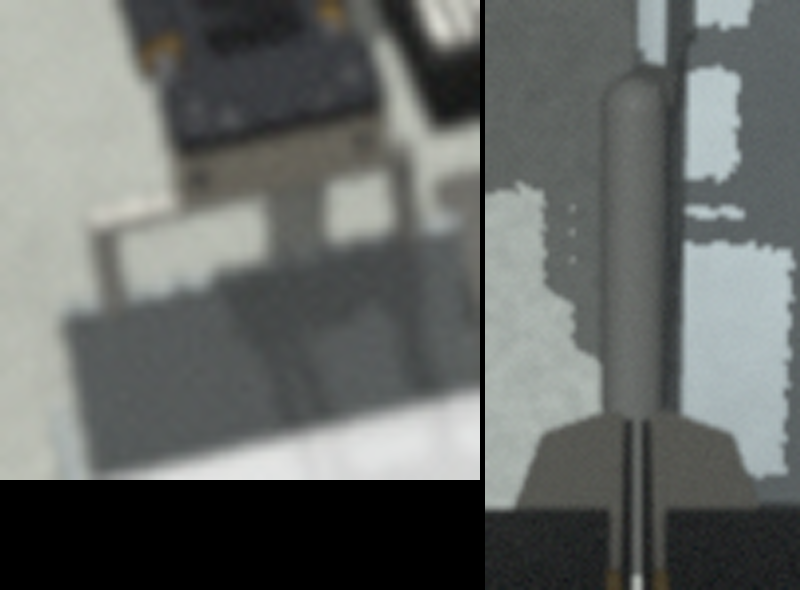

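```bash
python3 - <<'E'
from h import *
import pickle
c,w,d=pickle.load(open('c5.pkl','rb'))
for n,y,z in(('tip',0.0055,.1805),('grasp',.0055,.1995),('+19',.0055,.2185),('+40',.0055,.24),('body',.0375,.265),('bar',.0055,.205),('barend',.055,.205),('bar-y',-.05,.205)):
    for x in(-.0139-.0175,-.0139,.0036):
        p=proj(w,bay(x,y,z));print(n,round(x,3),np.round([485+(p[0]-215)*3.94,(p[1]-110)*3.93]),end=' ')
    print(np.round(proj(d,bay(-.0139,y,z))))
o=-w['R'].T@w['t'];print(tobay(o))
im=cv2.resize(d['frame'][110:170,190:250],(590,590),interpolation=2)
w0=cv2.resize(w['frame'][180:384,220:290],(202,590),interpolation=2)
cv2.imwrite('pics/c6.png',np.hstack([im,w0])[:,:,::-1])
E
```

```text
tip -0.031 [549. 352.] tip -0.014 [640. 353.] tip 0.004 [732. 354.] [219. 149.]
grasp -0.031 [540. 386.] grasp -0.014 [641. 387.] grasp 0.004 [741. 387.] [219. 145.]
+19 -0.031 [531. 427.] +19 -0.014 [641. 427.] +19 0.004 [752. 428.] [219. 141.]
+40 -0.031 [516. 484.] +40 -0.014 [642. 485.] +40 0.004 [768. 486.] [218. 137.]
body -0.031 [487. 314.] body -0.014 [646. 315.] body 0.004 [805. 317.] [216. 136.]
bar -0.031 [538. 397.] bar -0.014 [641. 398.] bar 0.004 [744. 398.] [219. 144.]
barend -0.031 [533. 103.] barend -0.014 [644. 104.] barend 0.004 [754. 105.] [214. 151.]
bar-y -0.031 [542. 681.] bar-y -0.014 [638. 682.] bar-y 0.004 [733. 683.] [223. 137.]
[-0.0154  0.0713  0.3816]
```

View pics/c6.png

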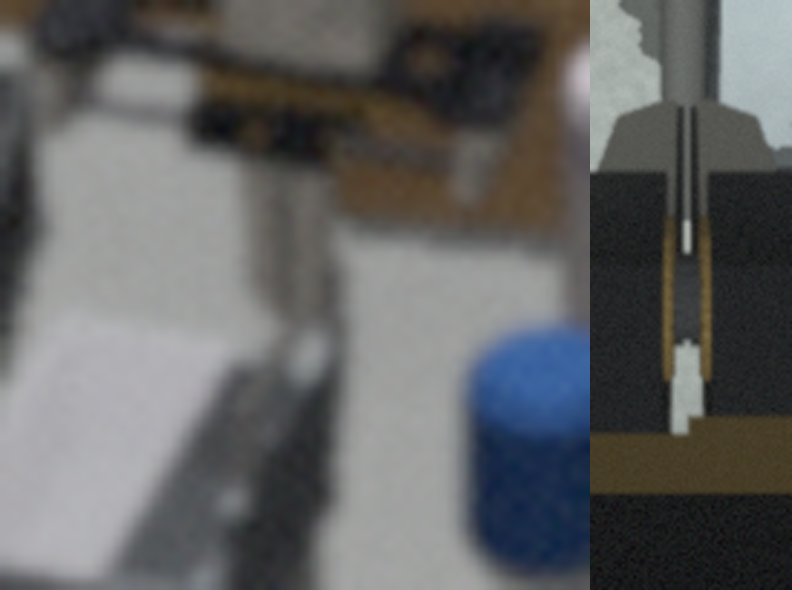

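The wrist view shows the bar running into the closed fingers in their mid-plane. Viewing budget is used up, so I'll test by a small pull whether the bar is captured, and check by template matching.

>>> jog_arm:
  rows:
    - [[0, -0.07, 0.01], [0, 0, 0]]
    - [[0, -0.137, 0.028], [0, 0, 0]]
    - [[0, -0.137, 0.028], [0, 0, 0]]
    - [[0, -0.137, 0.028], [0, 0, 0]]

```text
t: 6.8
tool_pos: [0.6621, -0.1901, 0.1749]
orientation: [2.428, 1.993, 0.0]
force: [-0.9, 0.2, -0.2]
opening: 0.0002
gripper_force: 0.0
```

```bash
python3 - <<'E'
from h import *
import pickle
c0,w0,d0=pickle.load(open('c5.pkl','rb'))
c,w,d=cam('scene'),cam('wrist'),cam('side');pickle.dump((c,w,d),open('c7.pkl','wb'))
s=robot.read_state();print(s['opening'],s['gripper_force'],s['force'],tobay(s['tool_pos']))
t=w0['frame'][130:195,243:265]
r=cv2.matchTemplate(w['frame'],t,cv2.TM_CCOEFF_NORMED);print(cv2.minMaxLoc(r))
for f in(w0,w):
    g=cv2.cvtColor(f['frame'],6)
    for a in (150,185,205): print(a,g[a-3:a+3,215:340].mean(0).astype(int)[::3])
for f in(c0,c):
    print(cv2.cvtColor(f['frame'],6)[218:248:1,209].tolist())
E
```

```text
0.0005048137864278738 0.0 [0.13827414 0.27588091 0.61960991] [-0.0408 -0.0024  0.1748]
(-0.8638676404953003, 0.8208782076835632, (479, 113), (267, 139))
150 [ 99  97  96  98  99  98  98 101  95  98  83  99 107 101  94  70  69 162
 193 193 193 173  99  98  97  98  98  98  98  97  97  99  98 161 191 191
 191 190 190 191 190 191]
185 [169 171 170 172 170 159 135 114 101 100  83  99 107 102  93  65  65 186
 188 189 189 190 190 190 193 194 118  98  96  98  97  98 126 189 190 189
 191 189 191 191 190 190]
205 [172 177 172 169 167 173 172 174 174 172  90 101 108 101  91  59  72 182
 186 185 184 185 185 186 187 181  98  97  97  96  97  97 184 190 190 191
 191 190 190 190 191 190]
150 [ 93  92  93  96  95  92  94  93  94  93  96 117  93  95  94  92  93  94
  93  94  94  95  93  76  51 104 148 184 192 160 110 164 185 183 182 102
  92  92  92  93  92  92]
185 [157 157 163 161 158 160 161 160 163 165 161 154 122 104  95  95  94  94
  93  93 112  94  93  47  67 130 165 199 169 142 179 180 181 182 134  92
  92  91  91  93  92  92]
205 [162 161 160 162 162 161 161 166 164 161 159 162 163 164 163 163 144 126
 105  94  95  93  95  55  86 141 175 188 161 149 176 176 176 169  93  91
  90  91  92  92  92  92]
[145, 157, 167, 173, 175, 178, 181, 185, 189, 186, 185, 189, 194, 173, 152, 163, 177, 180, 182, 184, 184, 181, 176, 159, 120, 92, 90, 92, 91, 90]
[123, 136, 144, 150, 157, 158, 168, 182, 188, 188, 185, 191, 194, 172, 153, 163, 179, 183, 183, 185, 183, 180, 177, 160, 119, 94, 89, 88, 89, 90]
```

The pull did not move the bar. Depth cues (finger gap against pixel width, pad width, row where the fingers cover the bar) put the real fingertips about 35 mm above the reported TCP. I'll open, return over the bar, go lower and close.

>>> jog_arm:
  rows:
    - [[0, 0, 0], [0, 0, 0]]
    - [[0, 0, -0.2], [0, 0, 0]]
    - [[0, 0.135, -0.2], [0, 0, 0]]
    - [[0, 0.135, -0.2], [0, 0, 0]]
    - [[0, 0.135, -0.2], [0, 0, 0]]
  hand: -0.3

```text
t: 7.45
tool_pos: [0.6884, -0.1952, 0.2135]
orientation: [-2.427, -1.993, 0.001]
force: [0.4, 0.0, 0.5]
opening: 0.0358
gripper_force: 0.0
```

>>> jog_arm:
  rows:
    - [[0, 0, 0], [0, 0, 0]]
    - [[0, 0, 0.1], [0, 0, 0]]
    - [[0, 0, 0.2], [0, 0, 0]]
    - [[0, 0, 0.3], [0, 0, 0]]
    - [[0, 0, 0.35], [0, 0, 0]]

```text
t: 7.95
tool_pos: [0.6866, -0.1947, 0.1418]
orientation: [-2.425, -1.992, 0.003]
force: [0.1, 0.2, -0.2]
opening: 0.0605
gripper_force: 0.0
```

>>> jog_arm:
  rows:
    - [[0, 0, 0], [0, 0, 0]]
    - [[0, 0, 0], [0, 0, 0]]
    - [[0, 0, 0], [0, 0, 0]]
    - [[0, 0, 0], [0, 0, 0]]
    - [[0, 0, 0], [0, 0, 0]]
  hand: 1

```text
t: 8.45
tool_pos: [0.6889, -0.1954, 0.1455]
orientation: [2.427, 1.993, 0.001]
force: [0.9, 0.4, 1.0]
opening: 0.0252
gripper_force: 0.0
```

>>> jog_arm:
  rows:
    - [[0, 0, 0], [0, 0, 0]]
    - [[0, 0, 0], [0, 0, 0]]
    - [[0, 0, 0], [0, 0, 0]]

```text
t: 8.75
tool_pos: [0.6884, -0.1953, 0.1447]
orientation: [2.428, 1.994, 0.0]
force: [-1.7, 0.0, 0.9]
opening: 0.0091
gripper_force: 25.0
```

It is gripped now (9 mm, 25 N). I'll follow the flap's arc.

>>> jog_arm:
  rows:
    - [[0, -0.07, 0.01], [0, 0, 0]]
    - [[0, -0.137, 0.028], [0, 0, 0]]
    - [[0, -0.203, 0.052], [0, 0, 0]]
    - [[0, -0.266, 0.083], [0, 0, 0]]
    - [[0, -0.325, 0.12], [0, 0, 0]]

```text
t: 9.25
tool_pos: [0.6257, -0.1823, 0.1217]
orientation: [2.426, 1.993, 0.004]
force: [3.6, 1.1, 0.8]
opening: 0.0094
gripper_force: 25.0
```

>>> jog_arm:
  rows:
    - [[0, -0.056, 0.042], [0, 0, 0]]
    - [[0, -0.107, 0.091], [0, 0, 0]]
    - [[0, -0.152, 0.144], [0, 0, 0]]
    - [[0, -0.192, 0.2], [0, 0, 0]]
    - [[0, -0.226, 0.262], [0, 0, 0]]

```text
t: 9.75
tool_pos: [0.5813, -0.1733, 0.0689]
orientation: [2.426, 1.993, 0.004]
force: [3.5, 3.3, 0.8]
opening: 0.0096
gripper_force: 25.0
```

```bash
python3 -c "
from h import *
s=robot.read_state();print(tobay(s['tool_pos']),s['force'],s['opening'],s['gripper_force'])"
```

```text
[-0.1238 -0.0023  0.0689] [3.53317668 3.25218217 0.79838991] 0.009569750203969102 25.0009086728096
```

>>> jog_arm:
  rows:
    - [[0, -0.028, 0.065], [0, 0, 0]]
    - [[0, -0.049, 0.132], [0, 0, 0]]
    - [[0, -0.063, 0.2], [0, 0, 0]]
    - [[0, -0.07, 0.27], [0, 0, 0]]
    - [[0, -0.07, 0.33], [0, 0, 0]]

```text
t: 10.25
tool_pos: [0.5675, -0.171, 0.0024]
orientation: [2.427, 1.993, 0.002]
force: [-16.7, 4.8, 44.9]
opening: 0.0093
gripper_force: 25.0
```

>>> jog_arm:
  rows:
    - [[0, 0, 0.02], [0, 0, 0]]
    - [[0, 0, 0.02], [0, 0, 0]]
    - [[0, 0, 0.02], [0, 0, 0]]
    - [[0, 0, 0.02], [0, 0, 0]]

```text
t: 10.65
tool_pos: [0.5673, -0.1715, 0.0]
orientation: [2.427, 1.993, 0.001]
force: [-6.7, 4.4, 19.0]
opening: 0.0091
gripper_force: 25.0
```

```bash
python3 -c "
from h import *
s=robot.read_state();print(tobay(s['tool_pos']),s['force'],s['opening'],s['gripper_force'])"
```

```text
[-0.1379 -0.0034  0.    ] [-6.67692526  4.43959268 18.97794321] 0.00907023767263299 24.992573261260986
```

>>> jog_arm:
  rows:
    - [[0, 0, -0.02], [0, 0, 0]]
    - [[0, 0, -0.02], [0, 0, 0]]
    - [[0, 0, -0.02], [0, 0, 0]]
    - [[0, 0, -0.02], [0, 0, 0]]
  hand: 0.6

```text
t: 11.05
tool_pos: [0.5659, -0.1711, 0.0012]
orientation: [-2.427, -1.993, 0.001]
force: [0.5, -0.7, -0.3]
opening: 0.0187
gripper_force: 0.0
```

>>> jog_arm:
  rows:
    - [[0, 0, -0.2], [0, 0, 0]]
    - [[0, 0, -0.4], [0, 0, 0]]
    - [[0, 0, -0.6], [0, 0, 0]]
    - [[0, 0, -0.8], [0, 0, 0]]
    - [[0, 0, -0.8], [0, 0, 0]]

```text
t: 11.55
tool_pos: [0.5699, -0.1724, 0.1677]
orientation: [2.422, 1.989, 0.007]
force: [-0.2, 0.4, 0.6]
opening: 0.0664
gripper_force: 0.0
```

```bash
python3 - <<'E'
from h import *
import pickle
w=cam('wrist');c=cam('scene');pickle.dump((c,w),open('c8.pkl','wb'))
print(tobay(robot.read_state()['tool_pos']))
# filter again in this wrist picture + flap bar position via bright/edge profile
for x,y,z in((-.138,.04,.067),(-.138,-.04,.067),(-.05,0,.07),(-.068,.169,.11)): print(proj(w,bay(x,y,z)))
g=cv2.cvtColor(w['frame'],6)
p=proj(w,bay(-.138,.04,.067));r=int(p[1]);print(r,g[r-2:r+3,200:330].mean(0).astype(int)[::3].tolist())
plan(bay(-.068,.169,.2),-.203)
E
```

```text
[-0.1383 -0.0033  0.162 ]
(np.float64(250.915856189544), np.float64(138.12028905769532))
(np.float64(250.48242266552197), np.float64(208.8399150830252))
(np.float64(330.9182613924464), np.float64(175.81468928939162))
(np.float64(339.58931167941256), np.float64(-18.845497203131288))
138 [92, 89, 90, 89, 90, 91, 89, 91, 91, 90, 90, 90, 92, 135, 152, 153, 105, 91, 92, 93, 93, 92, 91, 91, 90, 92, 92, 93, 89, 90, 92, 93, 91, 89, 92, 93, 80, 108, 120, 120, 88, 78, 79, 80]
t 11.65 pos [ 0.5669 -0.1714  0.162 ] shift [0.859, 0.358, -0.19] turn [0.001, 0.0, 0.005]
```

```bash
cat >> h.py <<'E'
def prof(c,y,cols,z=.067,x=-.138):
    g=cv2.cvtColor(c['frame'],6); p=proj(c,bay(x,y,z)); r=int(round(p[1])); print('row',r,'pred',p[0],g[r-2:r+3,cols[0]:cols[1]].mean(0).astype(int)[::2].tolist())
E
python3 - <<'E'
from h import *
import pickle
w=cam('wrist');pickle.dump(w,open('w9.pkl','wb'))
s=robot.read_state();print(tobay(s['tool_pos']),s['opening'])
for y in(.045,.02,0): prof(w,y,(225,275))
E
```

```text
[-0.1394 -0.0031  0.1605] 0.04404470468454601
row 134 pred 254.62941224291376 [91, 92, 94, 91, 91, 91, 91, 90, 90, 98, 92, 91, 94, 94, 91, 90, 94, 95, 95, 94, 93, 94, 92, 93, 93]
row 158 pred 254.40522058140704 [127, 140, 131, 131, 136, 130, 128, 131, 137, 119, 96, 92, 93, 93, 94, 93, 97, 96, 96, 94, 95, 95, 95, 96, 99]
row 176 pred 254.23287510919616 [164, 165, 166, 164, 162, 164, 167, 165, 164, 164, 165, 164, 161, 162, 163, 162, 162, 162, 161, 163, 159, 106, 93, 96, 115]
```

>>> jog_arm:
  rows:
    - [[0, 0.36, -0.2], [0, 0, 0]]
    - [[0, 0.36, -0.2], [0, 0, 0]]
    - [[0, 0.36, -0.2], [0, 0, 0]]
    - [[0, 0.36, -0.2], [0, 0, 0]]
  hand: -1

```text
t: 12.1
tool_pos: [0.6362, -0.1848, 0.1993]
orientation: [-2.425, -1.992, 0.003]
force: [-0.6, 0.8, -0.5]
opening: 0.0713
gripper_force: 0.0
```

```bash
python3 - <<'E'
from h import *
import pickle
w=cam('wrist');pickle.dump(w,open('w10.pkl','wb'))
s=robot.read_state();print(tobay(s['tool_pos']),s['opening'])
for y in(.045,.02,0): prof(w,y,(150,250))
E
```

```text
[-0.0683 -0.0025  0.1993] 0.07497574323793874
row 132 pred 194.80056780479634 [88, 87, 86, 89, 88, 87, 87, 87, 90, 89, 88, 87, 84, 85, 86, 87, 88, 88, 85, 85, 86, 84, 86, 87, 84, 86, 87, 87, 85, 87, 88, 88, 88, 79, 88, 93, 97, 92, 82, 74, 72, 71, 72, 71, 70, 69, 70, 69, 70, 70]
row 153 pred 195.77271186486243 [151, 155, 153, 150, 146, 138, 130, 133, 108, 108, 115, 141, 149, 152, 145, 117, 112, 110, 108, 99, 107, 109, 103, 103, 110, 131, 144, 140, 143, 136, 138, 124, 135, 119, 86, 92, 98, 92, 85, 91, 144, 153, 153, 152, 155, 106, 89, 87, 91, 90]
row 170 pred 196.5233578813867 [159, 156, 151, 152, 150, 153, 152, 152, 154, 152, 152, 151, 150, 150, 152, 153, 154, 155, 154, 152, 155, 154, 153, 154, 154, 153, 150, 151, 152, 152, 151, 152, 150, 140, 88, 93, 95, 95, 88, 86, 150, 152, 153, 155, 154, 103, 90, 89, 91, 89]
```

```bash
python3 - <<'E'
from h import *
import pickle
a=pickle.load(open('w9.pkl','rb'));b=pickle.load(open('w10.pkl','rb'))
for y in(.03,0,-.02): prof(a,y,(250,330)); prof(b,y,(200,260))
def both(ca,cb):
    # bar at column ca in w9, cb in w10 on y=0: solve x,z
    from scipy.optimize import fsolve
    X=fsolve(lambda v:[proj(a,bay(v[0],0,v[1]))[0]-ca,proj(b,bay(v[0],0,v[1]))[0]-cb],[-.1,.1]);print(X,np.arcsin(-X[0]/.138))
both(271,224)
E
```

```text
row 149 pred 254.4936980319873 [92, 95, 94, 94, 95, 95, 94, 92, 93, 94, 97, 93, 93, 94, 94, 97, 96, 95, 96, 95, 93, 94, 93, 95, 97, 96, 96, 94, 94, 95, 94, 76, 83, 100, 109, 115, 113, 99, 89, 95]
row 145 pred 195.3884729523003 [87, 87, 89, 86, 87, 89, 86, 86, 81, 85, 93, 97, 93, 85, 74, 99, 111, 111, 119, 112, 88, 86, 91, 92, 89, 88, 76, 75, 82, 78]
row 176 pred 254.23287510919616 [160, 163, 165, 162, 162, 163, 162, 163, 140, 95, 94, 96, 145, 160, 164, 164, 163, 164, 164, 166, 144, 97, 95, 95, 95, 95, 96, 97, 95, 94, 82, 107, 143, 162, 145, 107, 97, 89, 95, 96]
row 170 pred 196.5233578813867 [153, 150, 151, 152, 152, 151, 152, 150, 140, 88, 93, 95, 95, 88, 86, 150, 152, 153, 155, 154, 103, 90, 89, 91, 89, 87, 100, 121, 136, 114]
row 194 pred 254.06641327622776 [160, 160, 165, 164, 162, 161, 168, 168, 164, 163, 163, 166, 162, 154, 156, 155, 154, 154, 146, 143, 100, 97, 95, 95, 96, 96, 95, 95, 94, 90, 79, 111, 149, 169, 108, 99, 91, 92, 94, 94]
row 185 pred 197.2511336356983 [153, 150, 147, 150, 154, 150, 148, 153, 152, 94, 91, 97, 96, 89, 78, 116, 114, 117, 110, 109, 91, 90, 90, 90, 90, 84, 89, 95, 111, 92]
[-0.11414871 -0.0240871 ] 0.9740431939676983
```

```bash
python3 - <<'E'
from h import *
import pickle
from scipy.optimize import fsolve
a=pickle.load(open('w9.pkl','rb'));b=pickle.load(open('w10.pkl','rb'))
for ca in(310,315,320,326):
    X=fsolve(lambda v:[proj(a,bay(v[0],0,v[1]))[0]-ca,proj(b,bay(v[0],0,v[1]))[0]-223],[-.1,.1]);print(ca,X,np.hypot(X[0],X[1]-.07))
for r in (.5,.7,.8,.9,1.,1.1,1.2,1.57):
    x,z=-.003*np.cos(r)-.138*np.sin(r),.07+.138*np.cos(r)-.003*np.sin(r); X,Z=-.1*np.sin(r),.07+.1*np.cos(r)
    print(r,[round(proj(q,bay(u,0,v))[0]) for q in(a,b) for u,v in((x,z),(X,Z))])
c=cam('scene');pickle.dump(c,open('s11.pkl','wb'));g=cv2.cvtColor(c['frame'],6)
for r in(.7,.9,1.1,1.57):
    x,z=-.003*np.cos(r)-.138*np.sin(r),.07+.138*np.cos(r)-.003*np.sin(r);print(r,np.round(proj(c,bay(x,0,z))))
p=proj(c,bay(-.05,-.03,.1));print(p,g[int(p[1])-50:int(p[1])+30,int(p[0])-1:int(p[0])+2].mean(1).astype(int).tolist())
E
```

```text
310 [-0.09574284  0.16025932] 0.13158053456889243
315 [-0.09445649  0.17215505] 0.13913188843329977
320 [-0.0933008   0.18284237] 0.14641871521617325
326 [-0.09206005  0.19431641] 0.15469202398180287
0.5 [359, 371, 253, 276]
0.7 [320, 345, 227, 258]
0.8 [304, 334, 216, 250]
0.9 [290, 324, 208, 244]
1.0 [279, 315, 202, 238]
1.1 [270, 308, 198, 234]
1.2 [264, 302, 195, 231]
1.57 [254, 290, 197, 228]
0.7 [217. 217.]
0.9 [216. 217.]
1.1 [216. 219.]
1.57 [217. 229.]
(np.float64(212.5199566180037), np.float64(244.8993476775465)) [63, 61, 61, 63, 62, 68, 72, 61, 48, 54, 76, 91, 94, 93, 94, 102, 132, 166, 181, 186, 184, 179, 169, 157, 151, 148, 157, 177, 185, 186, 186, 185, 185, 183, 180, 181, 175, 165, 157, 154, 153, 154, 154, 154, 154, 153, 150, 152, 152, 153, 153, 153, 152, 153, 153, 153, 153, 154, 153, 154, 152, 153, 152, 153, 152, 152, 152, 158, 178, 203, 216, 219, 222, 225, 225, 225, 224, 225, 225, 222]
```

The flap was dragged back up to about 0.73 rad as the fingers withdrew. I'll press it down with the closed fingertips on the panel's inner face.

>>> jog_arm:
  rows:
    - [[0, 0.05, 0], [0, 0, 0]]
    - [[0, 0.05, 0], [0, 0, 0]]
    - [[0, 0.05, 0], [0, 0, 0]]
    - [[0, 0.05, 0], [0, 0, 0]]
    - [[0, 0.05, 0], [0, 0, 0]]
  hand: 1

```text
t: 12.7
tool_pos: [0.6466, -0.187, 0.2021]
orientation: [-2.428, -1.994, 0.0]
force: [-0.4, 0.5, -0.1]
opening: 0.0486
gripper_force: 0.0
```

>>> jog_arm:
  rows:
    - [[0, 0, 0.1], [0, 0, 0]]
    - [[0, 0, 0.2], [0, 0, 0]]
    - [[0, 0, 0.3], [0, 0, 0]]
    - [[0, 0, 0.4], [0, 0, 0]]
    - [[0, 0, 0.45], [0, 0, 0]]

```text
t: 13.2
tool_pos: [0.6457, -0.1866, 0.1098]
orientation: [-2.426, -1.992, 0.002]
force: [-0.6, 0.4, 2.8]
opening: 0.0081
gripper_force: 2.0
```

>>> jog_arm:
  rows:
    - [[0, 0, 0.05], [0, 0, 0]]
    - [[0, 0, 0.1], [0, 0, 0]]
    - [[0, 0, 0.15], [0, 0, 0]]
    - [[0, 0, 0.2], [0, 0, 0]]
    - [[0, 0, 0.24], [0, 0, 0]]

```text
t: 13.7
tool_pos: [0.647, -0.1871, 0.0635]
orientation: [-2.428, -1.994, 0.0]
force: [-1.4, -0.6, 4.1]
opening: 0.0004
gripper_force: 1.6
```

>>> jog_arm:
  rows:
    - [[0, 0, 0.03], [0, 0, 0]]
    - [[0, 0, 0.06], [0, 0, 0]]
    - [[0, 0, 0.09], [0, 0, 0]]
    - [[0, 0, 0.1], [0, 0, 0]]

```text
t: 14.1
tool_pos: [0.6465, -0.1869, 0.043]
orientation: [-2.427, -1.993, 0.001]
force: [-0.6, 0.6, 2.9]
opening: 0.0005
gripper_force: 1.1
```

>>> jog_arm:
  rows:
    - [[0, 0, 0.02], [0, 0, 0]]
    - [[0, 0, 0.04], [0, 0, 0]]
    - [[0, 0, 0.04], [0, 0, 0]]

```text
t: 14.4
tool_pos: [0.6468, -0.187, 0.0353]
orientation: [-2.428, -1.994, 0.0]
force: [-0.0, -0.4, 0.1]
opening: 0.0005
gripper_force: 0.0
```

>>> jog_arm:
  rows:
    - [[0, 0, 0.015], [0, 0, 0]]
    - [[0, 0, 0.03], [0, 0, 0]]
    - [[0, 0, 0.03], [0, 0, 0]]

```text
t: 14.7
tool_pos: [0.6473, -0.1872, 0.0346]
orientation: [2.427, 1.994, 0.0]
force: [-17.8, 5.8, 29.9]
opening: 0.0006
gripper_force: 15.0
```

>>> jog_arm:
  rows:
    - [[0, 0, 0.015], [0, 0, 0]]
    - [[0, 0, 0.03], [0, 0, 0]]
    - [[0, 0, 0.03], [0, 0, 0]]

```text
t: 15.0
tool_pos: [0.6475, -0.1872, 0.0343]
orientation: [2.426, 1.993, 0.0]
force: [-37.2, 12.4, 65.7]
opening: 0.0004
gripper_force: 32.9
```

The stop was reached at TCP 0.035 with the tips on the shelf at 0.070, which confirms the 35 mm tip offset. I'll back off and go to the filter.

>>> jog_arm:
  rows:
    - [[0, 0, -0.2], [0, 0, 0]]
    - [[0, 0, -0.4], [0, 0, 0]]
    - [[0, 0, -0.7], [0, 0, 0]]
    - [[0, 0, -0.7], [0, 0, 0]]

```text
t: 15.4
tool_pos: [0.6507, -0.1884, 0.1725]
orientation: [2.42, 1.988, 0.009]
force: [0.6, -0.1, 1.7]
opening: 0.0005
gripper_force: 0.0
```

```bash
python3 - <<'E'
from h import *
import pickle
w=cam('wrist');pickle.dump(w,open('w12.pkl','wb'))
s=robot.read_state();print(tobay(s['tool_pos']),s['force'],s['opening'])
for y in(.045,.02,0): prof(w,y,(120,240))
print([proj(w,bay(u,0,.068))[0] for u in(-.143,-.133,-.1)])
plan(bay(-.068,.169,.17),-.21)
E
```

```text
[-0.053  -0.003   0.1715] [ 0.56394397 -0.39987662  0.86357926] 0.000539199262590799
row 133 pred 174.04863263926882 [91, 91, 92, 91, 91, 90, 89, 90, 92, 91, 89, 89, 93, 94, 93, 90, 91, 90, 87, 90, 89, 91, 90, 88, 86, 94, 101, 94, 79, 77, 88, 88, 90, 89, 88, 89, 89, 92, 93, 91, 91, 88, 90, 91, 88, 91, 90, 91, 90, 90, 90, 90, 90, 90, 91, 90, 90, 90, 89, 90]
row 156 pred 175.56477830408218 [165, 161, 160, 158, 156, 156, 158, 155, 156, 159, 162, 164, 162, 157, 152, 135, 100, 110, 99, 94, 92, 92, 101, 118, 125, 104, 97, 100, 89, 75, 88, 89, 90, 126, 136, 124, 127, 127, 118, 122, 94, 90, 93, 92, 88, 88, 90, 91, 91, 92, 90, 90, 89, 90, 90, 90, 88, 89, 89, 89]
row 174 pred 176.731442963777 [161, 159, 161, 163, 164, 163, 159, 155, 157, 154, 155, 156, 157, 159, 157, 156, 157, 154, 154, 154, 156, 157, 159, 161, 158, 152, 112, 124, 116, 97, 85, 91, 93, 128, 155, 157, 156, 157, 155, 156, 157, 159, 158, 156, 155, 107, 89, 90, 90, 88, 89, 88, 90, 88, 89, 89, 89, 89, 89, 89]
[np.float64(172.00088054255485), np.float64(181.00766318932835), np.float64(210.6779277297007)]
t 15.45 pos [ 0.6505 -0.1883  0.1715] shift [0.861, -0.069, 0.006] turn [0.007, 0.001, 0.009]
```

The flap is fully open now (bar at columns 171–180, panel edge at 211, as predicted). On to the filter.

>>> jog_arm:
  rows:
    - [[0.86, -0.07, 0], [0, 0, 0]]
    - [[0.86, -0.07, 0], [0, 0, 0]]
    - [[0.86, -0.07, 0], [0, 0, 0]]
    - [[0.86, -0.07, 0], [0, 0, 0]]
    - [[0.86, -0.07, 0], [0, 0, 0]]
  hand: -1

```text
t: 15.95
tool_pos: [0.6661, -0.0115, 0.1621]
orientation: [-2.422, -1.998, 0.001]
force: [0.5, -0.9, -0.2]
opening: 0.0359
gripper_force: 0.0
```

```bash
python3 - <<'E'
from h import *
import pickle
w=cam('wrist');pickle.dump(w,open('w13.pkl','wb'));s=robot.read_state();print(tobay(s['tool_pos']),s['opening'])
g=cv2.cvtColor(w['frame'],6)
for x,y in((-.103,.2),(-.033,.2),(-.068,.169),(-.068,.219)): print(np.round(proj(w,bay(x,y,.11)),1))
for y in(.21,.19,.175):
    r=int(proj(w,bay(-.068,y,.11))[1]);print(r,g[r-1:r+2,185:335].mean(0).astype(int)[::3].tolist())
c=int(proj(w,bay(-.068,.2,.11))[0]);print('col',c,g[60:215,c-25].tolist()[::3],g[60:215,c+25].tolist()[::3])
plan(bay(-.068,.169,.042),-.21)
E
```

```text
[-0.0729  0.171   0.1622] 0.03973549304236597
[222.2 161.9]
[298.7 162.9]
[259.8 194.8]
[260.9 141.5]
151 [101, 100, 99, 101, 99, 99, 101, 101, 98, 111, 111, 111, 58, 41, 45, 54, 55, 54, 54, 56, 55, 57, 54, 58, 56, 60, 59, 59, 59, 60, 62, 61, 90, 89, 93, 72, 54, 58, 111, 114, 114, 113, 113, 156, 201, 202, 202, 202, 202, 203]
173 [175, 179, 175, 174, 176, 174, 173, 174, 156, 107, 107, 106, 92, 43, 44, 133, 135, 132, 130, 133, 133, 131, 134, 132, 131, 131, 133, 134, 130, 130, 128, 127, 202, 213, 213, 81, 46, 81, 112, 112, 112, 112, 116, 200, 201, 201, 201, 201, 201, 203]
188 [173, 178, 178, 176, 174, 171, 175, 180, 181, 195, 202, 201, 178, 42, 45, 129, 132, 131, 129, 126, 131, 134, 130, 127, 128, 130, 130, 133, 131, 133, 132, 128, 136, 156, 155, 51, 45, 170, 202, 201, 202, 202, 203, 204, 204, 203, 204, 204, 204, 206]
col 260 [177, 176, 169, 173, 170, 175, 171, 171, 178, 175, 107, 103, 149, 140, 117, 114, 117, 114, 113, 112, 115, 113, 116, 116, 112, 110, 112, 47, 41, 41, 40, 116, 138, 49, 126, 136, 45, 139, 123, 50, 139, 106, 76, 141, 70, 176, 225, 69, 222, 193, 101, 226] [175, 178, 172, 173, 177, 176, 179, 178, 176, 173, 114, 110, 181, 202, 204, 202, 204, 201, 200, 201, 156, 115, 113, 113, 118, 114, 112, 51, 51, 56, 57, 210, 225, 65, 216, 216, 61, 225, 193, 58, 142, 102, 137, 144, 61, 168, 222, 66, 224, 178, 122, 224]
t 16.0 pos [ 0.6661 -0.0138  0.1622] shift [-0.01, 0.026, 0.601] turn [-0.001, 0.0, 0.011]
```

>>> jog_arm:
  rows:
    - [[0, 0.025, 0.1], [0, 0, 0]]
    - [[0, 0.025, 0.2], [0, 0, 0]]
    - [[0, 0.025, 0.2], [0, 0, 0]]
    - [[0, 0.025, 0.2], [0, 0, 0]]
    - [[0, 0.025, 0.2], [0, 0, 0]]

```text
t: 16.5
tool_pos: [0.6722, -0.0175, 0.1252]
orientation: [2.428, 1.992, 0.001]
force: [-0.4, -0.7, -0.7]
opening: 0.0799
gripper_force: 0.0
```

>>> jog_arm:
  rows:
    - [[0, 0, 0], [0, 0, 0]]
    - [[0, 0, 0.1], [0, 0, 0]]
    - [[0, 0, 0.2], [0, 0, 0]]
    - [[0, 0, 0.3], [0, 0, 0]]
    - [[0, 0, 0.4], [0, 0, 0]]

```text
t: 17.0
tool_pos: [0.6724, -0.0167, 0.0446]
orientation: [2.427, 1.993, 0.002]
force: [-0.8, -0.3, -0.7]
opening: 0.0927
gripper_force: 0.0
```

>>> jog_arm:
  rows:
    - [[0, 0, 0], [0, 0, 0]]
    - [[0, 0, 0], [0, 0, 0]]
    - [[0, 0, 0], [0, 0, 0]]
    - [[0, 0, 0], [0, 0, 0]]
    - [[0, 0, 0], [0, 0, 0]]
  hand: 1
  squeeze: 20

```text
t: 17.5
tool_pos: [0.6728, -0.0167, 0.0462]
orientation: [2.426, 1.993, 0.003]
force: [-1.4, -0.1, 6.3]
opening: 0.0703
gripper_force: 20.0
```

>>> jog_arm:
  rows:
    - [[0, 0, -0.2], [0, 0, 0]]
    - [[0, 0, -0.4], [0, 0, 0]]
    - [[0, 0, -0.45], [0, 0, 0]]
    - [[0, 0, -0.45], [0, 0, 0]]

```text
t: 17.9
tool_pos: [0.6736, -0.0168, 0.137]
orientation: [2.425, 1.991, 0.006]
force: [0.0, 0.1, -2.2]
opening: 0.0699
gripper_force: 20.0
```

```bash
python3 - <<'E'
from h import *
s=robot.read_state();print(tobay(s['tool_pos']),s['opening'],s['gripper_force'],s['force'])
plan(bay(-.04,0,.136),-.203); plan(bay(-.04,0,.047),-.203)
E
```

```text
[-0.0649  0.1696  0.137 ] 0.06994252637491016 19.993720650672913 [ 0.02748168  0.14153116 -2.23089548]
t 17.9 pos [ 0.6736 -0.0168  0.137 ] shift [-0.849, 0.118, 0.005] turn [0.003, -0.0, 0.005]
t 17.9 pos [ 0.6736 -0.0168  0.137 ] shift [-0.849, 0.116, 0.45] turn [0.003, -0.0, 0.005]
```

>>> jog_arm:
  rows:
    - [[-0.2, 0.03, 0], [0, 0, 0]]
    - [[-0.4, 0.06, 0], [0, 0, 0]]
    - [[-0.6, 0.09, 0], [0, 0, 0]]
    - [[-0.8, 0.12, 0], [0, 0, 0]]
    - [[-0.85, 0.12, 0], [0, 0, 0]]

```text
t: 18.4
tool_pos: [0.6598, -0.1922, 0.1305]
orientation: [-2.43, -1.988, 0.005]
force: [-0.1, 0.0, -2.6]
opening: 0.0701
gripper_force: 20.0
```

>>> jog_arm:
  rows:
    - [[0, 0, 0.1], [0, 0, 0]]
    - [[0, 0, 0.2], [0, 0, 0]]
    - [[0, 0, 0.3], [0, 0, 0]]
    - [[0, 0, 0.4], [0, 0, 0]]
    - [[0, 0, 0.43], [0, 0, 0]]

```text
t: 18.9
tool_pos: [0.6589, -0.1864, 0.0438]
orientation: [-2.422, -1.99, 0.006]
force: [-10.6, 3.9, 17.0]
opening: 0.0698
gripper_force: 20.0
```

```bash
python3 - <<'E'
from h import *
s=robot.read_state();print(tobay(s['tool_pos']),s['opening'],s['gripper_force'],s['force'])
plan(bay(-.04,0,.047),-.203)
E
```

```text
[-0.0451  0.0005  0.0438] 0.06982598758056616 20.004829913377762 [-10.64911294   3.86925669  16.95436674]
t 18.9 pos [ 0.6589 -0.1864  0.0438] shift [-0.003, 0.025, -0.016] turn [-0.005, -0.001, 0.005]
```

>>> jog_arm:
  rows:
    - [[0, 0, -0.015], [0, 0, 0]]
    - [[0, 0, -0.015], [0, 0, 0]]
    - [[0, 0, -0.015], [0, 0, 0]]
    - [[0, 0, -0.015], [0, 0, 0]]
    - [[0, 0, -0.015], [0, 0, 0]]
  hand: -1

```text
t: 19.4
tool_pos: [0.6624, -0.1881, 0.0514]
orientation: [2.427, 1.993, 0.0]
force: [0.1, -0.3, -0.3]
opening: 0.0928
gripper_force: 0.0
```

>>> jog_arm:
  rows:
    - [[0, 0, -0.15], [0, 0, 0]]
    - [[0, 0, -0.3], [0, 0, 0]]
    - [[0, 0, -0.5], [0, 0, 0]]
    - [[0, -0.3, -0.5], [0, 0, -0.4]]
    - [[0, -0.3, -0.5], [0, 0, -0.4]]

```text
t: 19.9
tool_pos: [0.5998, -0.1754, 0.1503]
orientation: [-2.094, -2.338, 0.002]
force: [0.9, 0.8, -1.1]
opening: 0.0924
gripper_force: 0.0
```

>>> jog_arm:
  rows:
    - [[0, 0, 0], [0, 0, -0.45]]
    - [[0, 0, 0], [0, 0, -0.45]]
    - [[0, 0, 0], [0, 0, -0.45]]
    - [[0, 0, 0], [0, 0, -0.45]]
    - [[0, 0, 0], [0, 0, -0.45]]
  hand: -0.3

```text
t: 20.4
tool_pos: [0.6033, -0.1764, 0.1513]
orientation: [1.156, 2.921, -0.0]
force: [-0.8, -0.6, 0.2]
opening: 0.0613
gripper_force: 0.0
```

```bash
python3 - <<'E'
from h import *
import pickle
s=robot.read_state();print(tobay(s['tool_pos']),s['opening'],s['force'])
plan(bay(-.115,0,.11),-.203+np.pi/2)
c=cam('scene');pickle.dump(c,open('s14.pkl','wb'))
E
```

```text
[-0.1016 -0.0009  0.1513] 0.06126586460915643 [-0.83613242 -0.62087564  0.23520386]
t 20.4 pos [ 0.6033 -0.1764  0.1513] shift [0.06, -0.031, 0.207] turn [0.0, 0.0, -0.351]
```

>>> jog_arm:
  rows:
    - [[0.06, -0.03, 0.1], [0, 0, -0.35]]
    - [[0.06, -0.03, 0.1], [0, 0, -0.35]]
    - [[0.06, -0.03, 0.1], [0, 0, -0.35]]
    - [[0.06, -0.03, 0.1], [0, 0, -0.35]]
    - [[0.06, -0.03, 0.1], [0, 0, -0.35]]

```text
t: 20.95
tool_pos: [0.5905, -0.1725, 0.1313]
orientation: [0.33, 3.124, -0.0]
force: [0.6, 0.5, 0.0]
opening: 0.0605
gripper_force: 0.0
```

```bash
python3 - <<'E'
from h import *
import pickle
s=robot.read_state();print(tobay(s['tool_pos']),s['opening'],s['force'])
plan(bay(-.115,0,.044),-.203+np.pi/2)
w=cam('wrist');pickle.dump(w,open('w15.pkl','wb'));c=cam('scene')
for n,c in(('w',w),('s',c)):
    g=cv2.cvtColor(c['frame'],6)
    # filter expected centre/edges
    for k in((-.08,0),(-.01,0),(-.045,.05),(-.045,-.05)): print(n,k,np.round(proj(c,bay(*k,.108)),1))
p=proj(c,bay(-.045,0,.108));m=(cv2.cvtColor(c['frame'],6)<60).astype(np.uint8)
for l in cv2.findContours(m,0,2)[0]:
    if cv2.contourArea(l)>150 and abs(l.mean(0)[0]-p).max()<60: print(cv2.boundingRect(l),cv2.minAreaRect(l))
E
```

```text
[-0.1149  0.0003  0.1313] 0.06053759725157744 [0.63316594 0.54976903 0.01559696]
t 20.95 pos [ 0.5905 -0.1725  0.1313] shift [0.0, -0.002, 0.436] turn [-0.0, 0.0, -0.005]
w (-0.08, 0) [252.5 238.6]
w (-0.01, 0) [253.  306.7]
w (-0.045, 0.05) [307.9 273.5]
w (-0.045, -0.05) [197.7 274.2]
s (-0.08, 0) [219.8 233.9]
s (-0.01, 0) [224.8 250.8]
s (-0.045, 0.05) [238.1 238.5]
s (-0.045, -0.05) [206.2 245.9]
(208, 248, 32, 13) ((223.54388427734375, 254.20486450195312), (6.914460182189941, 31.149991989135742), 77.90524291992188)
(238, 200, 39, 21) ((256.3343200683594, 211.6577606201172), (38.9621696472168, 19.23925018310547), 6.170175075531006)
(183, 165, 62, 34) ((213.2970428466797, 181.27215576171875), (32.1308479309082, 61.355506896972656), 88.66777801513672)
```

>>> jog_arm:
  rows:
    - [[0, 0, 0.15], [0, 0, 0]]
    - [[0, 0, 0.3], [0, 0, 0]]
    - [[0, 0, 0.43], [0, 0, 0]]
    - [[0, 0, 0.43], [0, 0, 0]]

```text
t: 21.45
tool_pos: [0.587, -0.1711, 0.0404]
orientation: [-0.333, -3.116, -0.003]
force: [-1.4, -0.5, -0.3]
opening: 0.0605
gripper_force: 0.0
```

>>> jog_arm:
  rows:
    - [[-0.05, 0, 0], [0, 0, 0]]
    - [[-0.1, 0, 0], [0, 0, 0]]
    - [[-0.15, 0, 0], [0, 0, 0]]
    - [[-0.2, 0, 0], [0, 0, 0]]
    - [[-0.25, 0, 0], [0, 0, 0]]

```text
t: 21.95
tool_pos: [0.6402, -0.1832, 0.0471]
orientation: [0.333, 3.123, -0.001]
force: [-2.1, 0.9, 1.6]
opening: 0.0606
gripper_force: 1.1
```

>>> jog_arm:
  rows:
    - [[-0.06, 0, 0], [0, 0, 0]]
    - [[-0.12, 0, 0], [0, 0, 0]]
    - [[-0.18, 0, 0], [0, 0, 0]]
    - [[-0.24, 0, 0], [0, 0, 0]]
    - [[-0.3, 0, 0], [0, 0, 0]]

```text
t: 22.45
tool_pos: [0.6989, -0.1956, 0.047]
orientation: [0.333, 3.123, -0.0]
force: [-2.4, -0.5, -0.2]
opening: 0.0603
gripper_force: 0.8
```

```bash
python3 - <<'E'
from h import *
s=robot.read_state();print(tobay(s['tool_pos']),s['opening'],s['force'])
plan(bay(.006,0,.045),-.203+np.pi/2)
E
```

```text
[-0.004  -0.0004  0.047 ] 0.06034977253522255 [-2.40853575 -0.49408677 -0.1874171 ]
t 22.45 pos [ 0.6989 -0.1956  0.047 ] shift [-0.05, 0.003, 0.01] turn [-0.0, 0.001, -0.006]
```

>>> jog_arm:
  rows:
    - [[-0.03, 0, 0], [0, 0, 0]]
    - [[-0.06, 0, 0], [0, 0, 0]]
    - [[-0.07, 0, 0], [0, 0, 0]]
    - [[-0.07, 0, 0], [0, 0, 0]]

```text
t: 22.85
tool_pos: [0.7122, -0.1984, 0.0455]
orientation: [0.329, 3.123, -0.0]
force: [-0.4, 0.1, 0.7]
opening: 0.0608
gripper_force: 0.0
```

>>> jog_arm:
  rows:
    - [[0.1, 0, 0], [0, 0, 0]]
    - [[0.15, 0, -0.2], [0, 0, 0]]
    - [[0.2, 0, -0.5], [0, 0, 0]]
    - [[0.2, 0, -0.8], [0, 0, 0]]
    - [[0.2, 0, -0.8], [0, 0, 0]]

```text
t: 23.35
tool_pos: [0.6746, -0.1906, 0.2126]
orientation: [0.328, 3.115, -0.003]
force: [-0.4, -0.3, 1.0]
opening: 0.0605
gripper_force: 0.0
```

>>> jog_arm:
  rows:
    - [[0.4, 0, 0], [0, 0, 0.48]]
    - [[0.4, 0, 0], [0, 0, 0.48]]
    - [[0.4, 0, 0], [0, 0, 0.48]]
    - [[0.4, 0, 0], [0, 0, 0.48]]
    - [[0.4, 0, 0], [0, 0, 0.48]]

```text
t: 23.85
tool_pos: [0.594, -0.1732, 0.2054]
orientation: [1.459, 2.781, 0.0]
force: [0.3, 1.1, 0.1]
opening: 0.0606
gripper_force: 0.0
```

```bash
python3 - <<'E'
from h import *
import pickle
c=cam('scene');d=cam('side');pickle.dump((c,d),open('s16.pkl','wb'));s=robot.read_state();print(tobay(s['tool_pos']),s['opening'],s['force'])
plan(bay(-.1379,-.003,.16),-.203)
for n,q in(('scene',c),('side',d)):
  p=proj(q,bay(.05,0,.1));print(n,p);g=cv2.cvtColor(q['frame'],6);m=(g<85).astype(np.uint8)
  for l in cv2.findContours(m,0,2)[0]:
    if cv2.contourArea(l)>60 and abs(l.mean(0)[0]-p).max()<40: print(cv2.boundingRect(l),cv2.minAreaRect(l))
  for k in((.015,0,.106),(.05,0,.106),(.085,0,.106),(.05,.05,.106),(.05,-.05,.106)): print(k,np.round(proj(q,bay(*k)),1))
g=cv2.cvtColor(c['frame'],6);u=[proj(c,bay(x,-.01,.106)) for x in np.arange(-.1,.12,.006)];print([int(g[int(round(b)),int(round(a))]) for a,b in u])
u=[proj(c,bay(.05,y,.106)) for y in np.arange(-.08,.081,.005)];print([int(g[int(round(b)),int(round(a))]) for a,b in u])
E
```

```text
[-0.1111  0.0004  0.2053] 0.060378338987714726 [-0.09861569 -0.68533153 -0.30993403]
t 23.95 pos [ 0.5942 -0.1732  0.2053] shift [0.085, -0.105, 0.226] turn [0.0, 0.0, 0.516]
scene (np.float64(229.60532657603267), np.float64(268.0136842094099))
(205, 276, 64, 67) ((231.47311401367188, 302.31475830078125), (57.71371078491211, 67.00738525390625), 16.189205169677734)
(0.015, 0, 0.106) [226.7 257.6]
(0.05, 0, 0.106) [229.5 266.8]
(0.085, 0, 0.106) [232.3 276.3]
(0.05, 0.05, 0.106) [246.1 262.7]
(0.05, -0.05, 0.106) [212.6 270.8]
side (np.float64(204.5855821095695), np.float64(162.22486303943933))
(0, 0, 512, 359) ((255.50003051757812, 178.99996948242188), (357.99993896484375, 510.99993896484375), 90.0)
(0.015, 0, 0.106) [212.7 162.6]
(0.05, 0, 0.106) [204.5 161. ]
(0.085, 0, 0.106) [196.4 159.5]
(0.05, 0.05, 0.106) [200.2 168.2]
(0.05, -0.05, 0.106) [208.7 154.1]
[167, 101, 99, 98, 98, 114, 165, 169, 169, 170, 168, 169, 170, 169, 171, 170, 171, 171, 171, 174, 192, 209, 219, 215, 206, 207, 207, 207, 208, 205, 203, 191, 191, 178, 136, 80, 81]
[206, 214, 225, 223, 222, 195, 199, 208, 205, 205, 209, 205, 207, 208, 207, 208, 205, 206, 209, 205, 209, 211, 207, 209, 195, 212, 223, 224, 224, 223, 208, 201, 203]
```

The filter is inside (seen through the roof from x ≈ 0.02 to 0.09, y ≈ -0.05 to 0.045) and the flap shelf is clear. I'll turn back and re-grip the bar.

>>> jog_arm:
  rows:
    - [[0.085, -0.105, 0.2], [0, 0, 0.515]]
    - [[0.085, -0.105, 0.2], [0, 0, 0.515]]
    - [[0.085, -0.105, 0.2], [0, 0, 0.515]]
    - [[0.085, -0.105, 0.2], [0, 0, 0.515]]
    - [[0.085, -0.105, 0.2], [0, 0, 0.515]]
  hand: 0.5

```text
t: 24.45
tool_pos: [0.5672, -0.1713, 0.165]
orientation: [2.371, 2.06, 0.0]
force: [0.8, -1.1, 0.4]
opening: 0.0259
gripper_force: 0.0
```

```bash
python3 - <<'E'
from h import *
import pickle
w=cam('wrist');pickle.dump(w,open('w17.pkl','wb'));s=robot.read_state();print(tobay(s['tool_pos']),s['opening'],s['force'])
plan(bay(-.1379,-.003,.08),-.203)
for y in(.045,.03,0.015): prof(w,y,(220,330))
print([proj(w,bay(u,0.02,.068))[0] for u in(-.143,-.133,-.1)])
E
```

```text
[-0.1378 -0.0033  0.1651] 0.024827810890605023 [ 0.35896126  0.44415623 -0.50231356]
t 24.5 pos [ 0.5673 -0.1714  0.1651] shift [0.001, -0.0, 0.425] turn [0.0, 0.0, 0.034]
row 134 pred 256.8796536674609 [98, 95, 93, 95, 94, 97, 98, 97, 96, 95, 95, 93, 93, 97, 95, 94, 87, 99, 107, 102, 99, 161, 172, 171, 168, 165, 146, 101, 99, 97, 95, 99, 99, 96, 95, 95, 84, 94, 96, 97, 97, 99, 99, 98, 98, 99, 100, 127, 176, 182, 182, 182, 183, 181, 182]
row 149 pred 255.93435437033088 [96, 97, 96, 95, 95, 96, 106, 132, 113, 97, 98, 98, 96, 96, 96, 91, 91, 105, 106, 96, 103, 116, 126, 135, 135, 141, 130, 103, 96, 98, 101, 98, 99, 99, 98, 89, 91, 97, 98, 98, 99, 97, 97, 96, 97, 98, 103, 172, 180, 178, 179, 180, 180, 179, 180]
row 162 pred 255.0136817155227 [169, 171, 169, 169, 169, 166, 168, 171, 167, 161, 163, 148, 98, 97, 94, 87, 101, 106, 103, 100, 165, 168, 170, 169, 167, 171, 169, 164, 107, 100, 100, 99, 100, 100, 97, 81, 98, 98, 98, 98, 98, 97, 96, 97, 97, 97, 116, 174, 179, 178, 175, 174, 173, 174, 174]
[np.float64(250.67578959477413), np.float64(259.97083088658496), np.float64(290.5715517154186)]
```

>>> jog_arm:
  rows:
    - [[0, 0, 0.15], [0, 0, 0.035]]
    - [[0, 0, 0.3], [0, 0, 0.035]]
    - [[0, 0, 0.42], [0, 0, 0.035]]
    - [[0, 0, 0.42], [0, 0, 0.035]]

```text
t: 24.9
tool_pos: [0.5643, -0.1702, 0.0767]
orientation: [-2.415, -1.999, 0.005]
force: [-0.6, -0.1, -0.4]
opening: 0.0233
gripper_force: 0.0
```

>>> jog_arm:
  rows:
    - [[0, 0, 0.1], [0, 0, 0]]
    - [[0, 0, 0.2], [0, 0, 0]]
    - [[0, 0, 0.3], [0, 0, 0]]
    - [[0, 0, 0.32], [0, 0, 0]]
    - [[0, 0, 0.32], [0, 0, 0]]

```text
t: 25.4
tool_pos: [0.5674, -0.1714, 0.0176]
orientation: [-2.424, -1.999, 0.0]
force: [0.1, -0.5, 0.5]
opening: 0.0234
gripper_force: 0.0
```

>>> jog_arm:
  rows:
    - [[0, 0, 0], [0, 0, 0]]
    - [[0, 0, 0], [0, 0, 0]]
    - [[0, 0, 0], [0, 0, 0]]
    - [[0, 0, 0], [0, 0, 0]]
  hand: 1
  squeeze: 25

```text
t: 25.8
tool_pos: [0.5671, -0.1716, 0.0187]
orientation: [-2.426, -1.996, 0.001]
force: [-6.5, 1.1, 6.7]
opening: 0.0091
gripper_force: 25.0
```

```bash
python3 - <<'E'
from h import *
s=robot.read_state();print(tobay(s['tool_pos']),s['opening'],s['gripper_force'],s['force'])
plan(s['tool_pos'],-.203)
B=lambda t:np.array([-.003*np.cos(t)-.138*np.sin(t),.07+.138*np.cos(t)-.003*np.sin(t)])
T=np.linspace(1.57,-.01,16)
for k in range(3): print([((B(T[5*k+i])-B(T[5*k]))/.2).round(3).tolist() for i in range(1,6)])
E
```

```text
[-0.138  -0.0035  0.0187] 0.009053687402096436 24.996717274188995 [-6.50048118  1.07132853  6.72484373]
t 25.8 pos [ 0.5671 -0.1716  0.0187] shift [0.0, 0.0, 0.0] turn [-0.0, 0.0, 0.006]
[[0.002, 0.073], [0.012, 0.145], [0.03, 0.215], [0.054, 0.283], [0.086, 0.349]]
[[0.038, 0.062], [0.083, 0.119], [0.134, 0.171], [0.19, 0.218], [0.25, 0.258]]
[[0.064, 0.034], [0.132, 0.061], [0.202, 0.081], [0.273, 0.093], [0.346, 0.098]]
```

Gripped. I'll raise the flap along its arc.

>>> jog_arm:
  rows:
    - [[0, 0.002, -0.073], [0, 0, 0]]
    - [[0, 0.012, -0.145], [0, 0, 0]]
    - [[0, 0.03, -0.215], [0, 0, 0]]
    - [[0, 0.054, -0.283], [0, 0, 0]]
    - [[0, 0.086, -0.349], [0, 0, 0]]

```text
t: 26.3
tool_pos: [0.5824, -0.1746, 0.0879]
orientation: [-2.424, -1.994, 0.005]
force: [-9.0, -1.5, -1.1]
opening: 0.0091
gripper_force: 25.0
```

>>> jog_arm:
  rows:
    - [[0, 0.038, -0.062], [0, 0, 0]]
    - [[0, 0.083, -0.119], [0, 0, 0]]
    - [[0, 0.134, -0.171], [0, 0, 0]]
    - [[0, 0.19, -0.218], [0, 0, 0]]
    - [[0, 0.25, -0.258], [0, 0, 0]]

```text
t: 26.8
tool_pos: [0.6327, -0.185, 0.1434]
orientation: [2.426, 1.995, -0.002]
force: [-10.7, -0.6, 10.6]
opening: 0.0091
gripper_force: 25.0
```

>>> jog_arm:
  rows:
    - [[0, 0.064, -0.034], [0, 0, 0]]
    - [[0, 0.132, -0.061], [0, 0, 0]]
    - [[0, 0.2, -0.081], [0, 0, 0]]
    - [[0, 0.273, -0.093], [0, 0, 0]]
    - [[0, 0.346, -0.098], [0, 0, 0]]

```text
t: 27.3
tool_pos: [0.7009, -0.1987, 0.1615]
orientation: [2.426, 1.995, -0.002]
force: [-49.6, 6.4, 20.8]
opening: 0.0109
gripper_force: 25.0
```

```bash
python3 - <<'E'
from h import *
s=robot.read_state();print(tobay(s['tool_pos']),s['opening'],s['gripper_force'],s['force'])
plan(s['tool_pos'],-.203)
E
```

```text
[-0.0015 -0.0031  0.1615] 0.010889831054545874 24.968866109848022 [-49.62814232   6.38655402  20.75727314]
t 27.3 pos [ 0.7009 -0.1987  0.1615] shift [0.0, 0.0, 0.0] turn [-0.0, 0.001, 0.005]
```

The flap presses on its shut stop. I'll ease off, open and rise straight up.

>>> jog_arm:
  rows:
    - [[0, -0.005, 0], [0, 0, 0]]
    - [[0, -0.005, 0], [0, 0, 0]]
    - [[0, -0.005, 0], [0, 0, 0]]
    - [[0, -0.005, 0], [0, 0, 0]]
    - [[0, -0.005, 0], [0, 0, 0]]
  hand: 0

```text
t: 27.8
tool_pos: [0.7003, -0.1974, 0.1585]
orientation: [2.426, 1.996, 0.001]
force: [-1.1, -0.0, -0.7]
opening: 0.0445
gripper_force: 0.0
```

>>> jog_arm:
  rows:
    - [[0, 0, -0.1], [0, 0, 0]]
    - [[0, 0, -0.25], [0, 0, 0]]
    - [[0, 0, -0.4], [0, 0, 0]]
    - [[0, 0, -0.6], [0, 0, 0]]
    - [[0, 0, -0.6], [0, 0, 0]]

```text
t: 28.3
tool_pos: [0.7026, -0.1982, 0.2867]
orientation: [2.419, 1.99, 0.009]
force: [0.3, 0.3, 0.9]
opening: 0.0464
gripper_force: 0.0
```

```bash
python3 - <<'E'
from h import *
import pickle
w=cam('wrist');c=cam('scene');pickle.dump((w,c),open('w18.pkl','wb'));s=robot.read_state();print(tobay(s['tool_pos']),s['opening'],s['force'])
for t in(0,.05,.1,.2):
    x,z=-.003*np.cos(t)-.138*np.sin(t),.07+.138*np.cos(t); print(t,[round(proj(w,bay(x+e,.02,z))[0],1) for e in(-.005,.005)])
for y in(.045,.03,.015): prof(w,y,(215,290),z=.208,x=-.003)
g=cv2.cvtColor(c['frame'],6);u=[proj(c,bay(.05,y,.106)) for y in np.arange(-.08,.081,.005)];print([int(g[int(round(b)),int(round(a))]) for a,b in u])
E
```

```text
[-0.0015 -0.0021  0.2803] 0.04651403668893435 [-0.12805011  0.98528422 -1.10479926]
0 [np.float64(245.5), np.float64(255.4)]
0.05 [np.float64(238.7), np.float64(248.6)]
0.1 [np.float64(231.9), np.float64(241.8)]
0.2 [np.float64(218.7), np.float64(228.5)]
row 137 pred 250.61331725937438 [146, 153, 164, 162, 155, 162, 160, 155, 132, 97, 99, 101, 99, 99, 98, 85, 99, 107, 101, 90, 85, 116, 122, 99, 96, 57, 43, 48, 74, 100, 100, 97, 98, 98, 120, 185, 187, 187]
row 152 pred 250.49982786964657 [170, 169, 168, 166, 168, 168, 169, 169, 137, 97, 97, 98, 98, 99, 98, 86, 100, 107, 101, 93, 162, 193, 190, 135, 96, 50, 48, 52, 87, 102, 103, 108, 99, 99, 138, 186, 186, 186]
row 167 pred 250.38951126114014 [168, 170, 171, 169, 169, 165, 172, 172, 164, 126, 100, 97, 100, 97, 95, 88, 117, 109, 100, 96, 174, 189, 188, 122, 88, 50, 60, 66, 151, 157, 158, 147, 98, 100, 159, 186, 184, 186]
[211, 218, 225, 226, 224, 201, 203, 213, 210, 207, 211, 209, 211, 211, 209, 211, 209, 211, 212, 209, 210, 211, 211, 213, 198, 204, 211, 213, 211, 212, 203, 200, 207]
```

The bar sits at its shut position (about 0.005 rad). The filter's rear edge is at x ≈ 15 mm, so its centre is near 50 mm, and the robot is clear of everything. I'll hand in.

```bash
python3 -c "
from plant import robot
print(robot.close_job())"
```

```text
the job is handed in; nothing more can be done
None
```

I handed the job in at about 28 s; by my last measurements the filter lies in the bay, centred about 50 mm behind the hinge, and the flap is shut (about 0.005 rad). The flap did get dragged partly back up (to about 0.73 rad) after its first full opening, and I pressed it down again before placing the filter. The hand-in returned no verdict.

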